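# Load, wind and start the key deburring machine

## Task

Load the deburring machine: slide the black tray of cut keys along the bench, without lifting it, squarely and all the way into the bay under the green hood, then swing the yellow retaining arm shut behind it. Next wind the brass timer key on the sloping console clockwise, by repeated partial turns, right up to its stop, and last push the red-ball start lever fully over, towards the timer key. Leave the oil can, the padlock and the bench brush where they are.

Things in the scene. Friction and masses are not known exactly. Their poses are not given: they have to be found in the camera images.
- deburrer: Green bench machine, fixed, 110 mm high at the hood's front edge, 175 behind. Origin on the bench, mid mouth of the bay under the front edge; x into the bay, y left, z up. Bay: 144 mm wide, 65 high under the hood, floor = bench, back stop at x = 85. Low guide plates (30 high) reach to x = -35, flaring to y = +-86. Arm's post at x = -95, y = 125.
- tray: Black open tray, loose, 160 (x) x 130 (y) x 28 mm high, walls 4 mm, cut keys fixed on its floor, 0.25 to 0.5 kg. Origin at the centre of its underside; its orange grip tab is at the -x end, which faces out of the bay. Fully home (far wall on the back stop) its origin is at x = 5, y = 0 mm in the deburrer's frame, axes parallel.
- tray_grip (a point): Middle of the orange tab on the tray's -x wall, 56 mm above the bench; axes as the tray. The tab is 14 mm thick (x), 30 mm wide (y) and stands 24 to 72 mm above the bench.
- gate (a joint): Yellow retaining arm on an upright pivot, rad: 0 = shut across the mouth (from the pivot along the deburrer's -y, at x = -95 mm, just in front of a tray that is home); 1.5 to 1.8 at the start, pointing out of the bay (-x). Shuts counter-clockwise from above, stays where left, cannot shut unless the tray is in. Arm 165 mm long, 12 thick, 14 to 36 mm above the bench.
- gate_knob (a point): On the black upright round grip post of the yellow arm, 66 mm above the bench. Post 18 mm diameter, standing 36 to 86 mm above the bench, 85 mm from the pivot; it turns with the arm.
- gate_hinge (a point): Point on the arm's pivot axis, 66 mm above the bench; axes as the deburrer.
- console: Grey timer console, fixed, 200 mm deep, 190 wide, 142 high at the back. Origin on the bench, 160 mm behind its front edge, mid width; x away from the front, y left, z up. Its aluminium panel slopes up at 35 degrees from z = 45 at x = -160 to z = 142 at x = -20; outward normal (-0.574, 0, 0.819). Key at y = +40, lever at y = -50.
- timer_key (a joint): Turn of the sprung timer key, rad: 0 = run down (white index on the disc at the red mark, top of the dial), grows clockwise as seen facing the panel, 6.0 = stop, fully wound (index at the green mark). 0 to 0.8 at the start. Resists with 0.07 to 0.11 N m; holds what is wound when let go.
- key_grip (a point): Middle of the brass wing of the timer key, on its axis, 34 mm out from the panel. z along the axis out of the panel, x along the wing's width (up the slope at joint 0), y across its thickness; turns with the key. The wing is a flat blade 36 (x) x 10 (y) mm, 16 to 52 mm out from the panel, over a disc of 22 mm radius ending 8 mm out.
- start_lever (a joint): Start lever on the panel, rad: 0 = off, leaning to the console's -y, away from the key; 1.0 = fully over to +y, towards the key. Stays where it is left; resists with about 1.5 N at the ball.
- start_lever_tip (a point): Centre of the lever's red ball (26 mm diameter). The lever is 45 mm long; its pivot is 22 mm out from the panel, axis up the slope. The ball is 61 mm out from the panel at both ends of its swing (67 midway): 22 mm to -y of the pivot (console's y) at 0, 22 mm to +y at 1.0. Its block is 70 (y) x 50 x 25 mm.
- oil_can: Bystander: upright oil can, 52 mm diameter, 140 mm high. Origin at the centre of its underside.
- padlock: Bystander: brass padlock lying flat, about 85 x 45 x 22 mm, on the bench in front of the console. Origin under its body.
- bench_brush: Bystander: small brush lying on the bench, about 200 mm long. Origin under its middle.
Not all that is in view belongs to the job. Several things look just like the tray: the one meant starts farthest to the robot's right.

How it is judged:
By the outcome, as a careful person would: the job done as asked, in the order asked, and still so for the second after the job is handed in, with the robot touching nothing.
It also fails if it takes over 72 s, if anything falls off the work surface, if the arm or the gripper's body presses on something with over 40 N, if the wrist force passes 120 N, or if a joint passes its speed limit or range.

## Robot

A 7-joint arm with a two-finger parallel gripper is mounted at the origin on the work surface. World frame = base frame: x ahead of the robot, y to its left, z up, the work surface at z = 0. Lengths are in m, angles in rad, forces in N, time in s.
With the tool pointing down it reaches from about 0.4 to 0.85 m from the base axis. Payload 10.4 kg.
Tool frame: the origin (TCP) lies between the finger pads; the fingertips stand manip.tip_extent ahead of it and the grasp point (between the pads) lies 6 mm ahead of it (manip.tip_extent is the distance from the TCP to the fingertips, in m); z points along the fingers, y is the line along which they close (so a half turn about z gives the same grasp; the last joint's range is limited). The gripper opens to 85 mm and grips with 20 to 120 N. Pads are 22 mm wide; open, the fingers measure 114 mm over their backs; the gripper's body (76 mm by 85 mm) begins 54 mm behind the grasp point. The pads swing forward as they close: fully open they stand 13 mm farther back than shut.
Start: joints at [1.255, 0.332, -0.065, 1.46, 0.022, 1.35, -0.088], TCP at [0.18, -0.598, 0.256] pointing down, gripper open.
Joint ranges: [-2.6, 2.6], [-0.5, 2.12], [-1.47, 1.34], [0.16, 2.42], [-1.27, 4.41], [0.06, 2.06], [-2.6, 2.6]. Speed limits (rad/s): [2.22, 2.22, 2.79, 2.79, 3.14, 3.14, 3.14].

## Interface

Orientations are given as a unit quaternion [x, y, z, w].
In Python, from workcell import get_obs, optics, workorder, manip gives the robot as it stands.
- The arm moves only by the tool jog_arm, never from a script. Its argument "increments" is a list of rows, each a list of 7 numbers: the shift along the tool's x, y, z in m, then the turn, a rotation vector about the tool's x, y, z in rad, then the opening, from -1 (shut) to 1 (fully open). A call has 1 to 5 rows; each row is the pose to reach, as a shift and turn from the pose commanded when the call began, along the tool's axes at that moment; what a row does not reach only later rows make up. A row lasts 1/12 s, in which the tool goes at most 41.7 mm and 7.16 degrees, less where a joint would pass 70% of its speed; a pose out of reach is approached as far as the arm can. A call with a gripper value outside its range is refused whole. The fingers move at their own pace and stop on an object; "grip_force" is the grip in N (left out, the last holds). Time passes only in rows, so rows that repeat a pose let the fingers close. It gives the time, the measured TCP pose, the force, the opening and the grip force at its end, in the units of the state.
- get_obs(): the state, without advancing time (a new reading comes with each control period).
- optics.camera(name): name is "scene" or "top" or "wrist"; returns a dict with "color" (400x640x3 uint8, red, green, blue), "depth" (400x640 float32, m along the optical axis (not along the pixel's ray), 0 where there is no reading), "K" (3x3 intrinsics, pixels), "k1" (the pictures are not rectified: a ray, as slopes to the right and down, at radius r is drawn at 1 + k1 r^2 times it, then the intrinsics apply), "R" (3x3) and "t" (3): a world point X has camera coordinates R X + t. Camera axes: x right, y down, z forward; pixel columns grow to the right and rows downward; lengths in m; the calibration is good to about 2 mm. A picture is of the moment at which its call begins.
- workorder.hand_in(): hands the job in; it is judged then, once.
The state is a dict: "clock": time; "joint_pos": joint angles; "joint_velocities": joint speeds; "tau": joint torques, N m; "position": TCP position; "ee_rot": TCP orientation; "ft_force": force on the tool from outside, world axes, zero at the start; "torque": the same for the moment, N m; "grip_width": opening from 0.0 (shut) to 1.0 (fully open); "grasp_force": force on a finger pad.
Only numpy, scipy, OpenCV 4.12 (cv2) and the standard library are available. Lean on these libraries where they do the work, as an engineer would, in place of code of your own. Each camera call takes 0.05 s, during which the arm holds its last target. There are 200 camera calls.

## Working session

There is one attempt and no reset: what is moved stays moved. The work goes in short steps, Python scripts to look and compute and a tool call to move; the robot and the scene stay as the last step left them, time stands still between calls to the robot, and variables do not carry over. Pictures are saved under pics/ and viewed, at most 10 in all, crops included, and the job is handed in when it is done.

Besides the shell and the picture viewer there is one more tool, called as a command line: name --pt "numbers of a row" for each row, then --argument value for the rest. jog_arm: Moves the arm, as the interface text tells. Its arguments: {"type":"object","properties":{"increments":{"type":"array"},"grip_force":{"type":"number"}},"required":["increments"]}

```bash
mkdir -p pics; ls; python3 - <<'E'
from workcell import get_obs, optics, workorder, manip
import cv2
print(get_obs(), manip.tip_extent, [a for a in dir(manip) if a[0]!='_'])
for n in("scene","top"):
    c=optics.camera(n); cv2.imwrite(f"pics/{n}0.png",c["color"][:,:,::-1]); print(n,c["K"].tolist(),c["k1"],c["R"].tolist(),c["t"].tolist())
E
```

```text
pics
{'clock': 0.0, 'joint_pos': array([ 1.25538412,  0.33285589, -0.06471597,  1.46091851,  0.02158229,
        1.34988635, -0.08849988]), 'joint_velocities': array([-0.001718  , -0.00011564,  0.00086402, -0.00075404,  0.00152129,
        0.000495  ,  0.00079771]), 'tau': array([-4.54485289e-04, -6.25442648e+01,  4.89747198e-02, -3.91607738e+01,
        1.61920086e-02,  9.78290598e-03,  1.82955671e-05]), 'position': array([ 0.18032077, -0.59808076,  0.25553681]), 'ee_rot': array([ 9.89299201e-01,  1.45899348e-01, -1.20121128e-04, -6.76124206e-04]), 'ft_force': array([-0.5978669 , -0.31304418, -0.19516975]), 'torque': array([0.00629609, 0.05160286, 0.01184678]), 'grasp_force': 0.0, 'grip_width': 0.9980242729389005} 0.025 ['MotionError', 'tip_extent']
scene [[414.1855675140639, 0.0, 319.2587141073113], [0.0, 414.1855675140639, 196.096360026893], [0.0, 0.0, 1.0]] 0.02033555775591584 [[0.6800942011308073, 0.7330007084630361, -0.013484768479150432], [0.40705405890597485, -0.3928437848355465, -0.8246094553449251], [-0.6097367224601291, 0.5553230790348714, -0.5655416935777675]] [-0.4026873469351136, -0.11333331073433286, 1.7094744655505114]
top [[375.2737732361641, 0.0, 321.3205638490364], [0.0, 375.2737732361641, 194.04432087657278], [0.0, 0.0, 1.0]] -0.0568482298132598 [[0.012784982550547297, -0.9998126334391386, 0.014534174784861211], [-0.9868159290712624, -0.014961462030156141, -0.16115358135996247], [0.1613408390718359, -0.01228220946796159, -0.986822314795415]] [0.03322731819431148, 0.5405726246827067, 1.3393602361876755]
```

View pics/scene0.png

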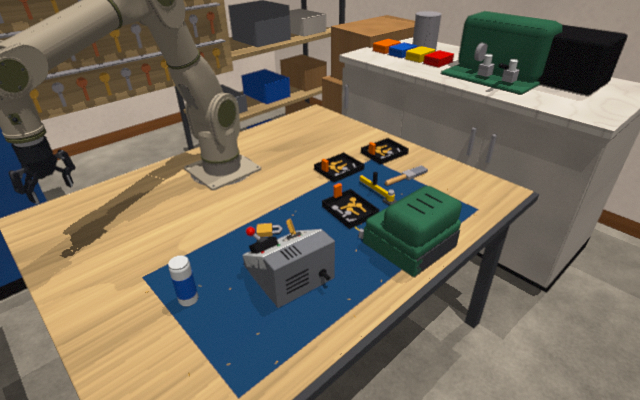

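View pics/top0.png

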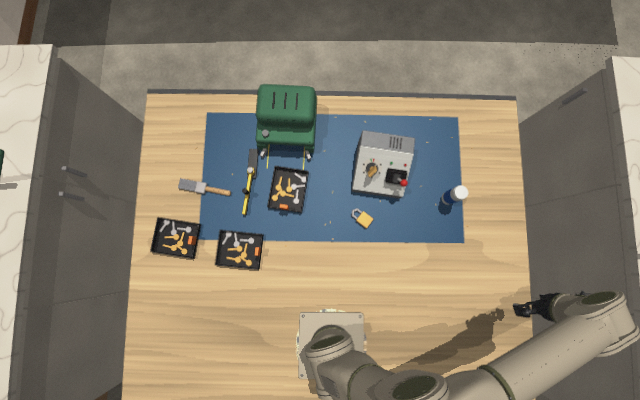

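The scene view shows the target tray at (350,207), the gate at (377,188), the console at (290,262) and the oil can at (181,280). In the top view, the rightmost tray is at (289,190) with its tab towards the robot. The gate arm runs (245,213)-(252,160), the hood is at (287,115), the console is at (384,163), and the key and red ball are at (372,170) and (404,183).

```bash
cat > h.py <<'E'
import numpy as np, cv2
from workcell import get_obs, optics, manip
from scipy.spatial.transform import Rotation as Rn
def ray(c,px):
    d=np.array([c["k1"],0,0,0,0],float)
    p=cv2.undistortPoints(np.array(px,np.float64).reshape(-1,1,2),c["K"],d).reshape(-1,2)
    D=np.c_[p,np.ones(len(p))]@c["R"]
    return -c["R"].T@c["t"],D
def plane(c,px,z):
    o,D=ray(c,px); return o+D*((z-o[2])/D[:,2])[:,None]
def proj(c,X):
    v=np.atleast_2d(X)@c["R"].T+c["t"]; s=v[:,:2]/v[:,2:]; s=s*(1+c["k1"]*(s**2).sum(1))[:,None]
    return s@c["K"][:2,:2].T+c["K"][:2,2]
def tri(c1,p1,c2,p2):
    o,D=ray(c1,p1);q,E=ray(c2,p2);a=D[0]/np.linalg.norm(D[0]);b=E[0]/np.linalg.norm(E[0])
    s=np.linalg.lstsq(np.c_[a,-b],q-o,rcond=None)[0];P=o+a*s[0];Q=q+b*s[1];return (P+Q)/2,np.linalg.norm(P-Q)
def hsv(c): return cv2.cvtColor(c["color"],cv2.COLOR_RGB2HSV)
def blobs(m,roi=None,amin=8):
    m=m.astype(np.uint8)
    if roi: k=np.zeros_like(m);k[roi[1]:roi[3],roi[0]:roi[2]]=1;m=m*k
    n,l,s,ce=cv2.connectedComponentsWithStats(m)
    return sorted([(s[i,4],ce[i].round(1).tolist(),s[i,:4].tolist(),l==i) for i in range(1,n) if s[i,4]>=amin],key=lambda b:-b[0])
E
python3 - <<'E'
from h import *
C={n:optics.camera(n) for n in("top","scene")}
c=C["top"];H=hsv(c);h,s,v=H[...,0],H[...,1],H[...,2]
M=dict(black=(v<45),yellow=(h>20)&(h<35)&(s>150)&(v>120),orange=(h>4)&(h<16)&(s>170)&(v>100),red=((h<4)|(h>175))&(s>170)&(v>80),green=(h>60)&(h<90)&(s>90)&(v>30),white=(v>150)&(s<60))
for k,m in M.items():
    for b in blobs(m,(225,80,480,225))[:6]:
        r=cv2.minAreaRect(np.argwhere(b[3])[:,::-1].astype(np.float32)); print(k,b[:3],np.round(r[0]+r[1]+(r[2],),1))
cv2.imwrite("pics/topc.png",cv2.resize(c["color"][80:225,230:425,::-1],None,fx=4,fy=4,interpolation=cv2.INTER_CUBIC))
cv2.imwrite("pics/scc.png",cv2.resize(C["scene"]["color"][170:310,230:480,::-1],None,fx=3.2,fy=3.2,interpolation=cv2.INTER_CUBIC))
np.savez("c0.npz",**{n+"_"+k:x for n in C for k,x in C[n].items()})
E
```

```text
black (np.int32(164), [394.4, 174.8], [386, 169, 21, 15]) [395.8 176.4  19.4  13.6   9.5]
black (np.int32(89), [290.1, 170.0], [275, 167, 33, 7]) [291.  170.   32.3   4.4   4.2]
black (np.int32(19), [269.7, 197.9], [268, 189, 4, 18]) [269.9 197.6   1.   17.3  10.3]
black (np.int32(11), [272.5, 182.5], [272, 178, 2, 10]) [272.6 182.5   1.    9.   11.3]
black (np.int32(9), [246.7, 192.2], [245, 191, 4, 3]) [246.5 192.    2.    3.   90. ]
yellow (np.int32(10), [246.1, 196.9], [245, 195, 3, 5]) [246. 197.   4.   2.  90.]
orange (np.int32(9), [285.0, 207.6], [282, 206, 6, 3]) [284.5 207.    2.    5.   90. ]
red (np.int32(32), [403.2, 182.3], [400, 179, 7, 7]) [403.5 182.5   5.7   5.7  45. ]
green (np.int32(1476), [285.8, 102.7], [257, 85, 59, 40]) [286.  105.1  57.7  38.8   2.5]
green (np.int32(639), [287.9, 135.5], [256, 124, 59, 22]) [285.  134.5  58.   21.    0. ]
green (np.int32(16), [261.8, 124.5], [257, 122, 10, 7]) [261.9 124.   10.5   4.6  20.6]
white (np.int32(1640), [379.3, 166.4], [353, 138, 61, 57]) [381.9 169.   53.6  51.9  14. ]
white (np.int32(540), [458.8, 86.4], [432, 80, 48, 14]) [455.5  86.5  47.   13.    0. ]
white (np.int32(430), [262.3, 83.0], [231, 80, 76, 9]) [268.5  84.    8.   75.   90. ]
white (np.int32(160), [460.9, 191.7], [454, 185, 15, 15]) [460.8 191.8  14.8  12.7  45. ]
white (np.int32(79), [318.5, 85.3], [311, 80, 16, 11]) [318.5  84.9  15.9   9.    5.7]
white (np.int32(76), [339.2, 85.9], [331, 81, 16, 10]) [338.5  85.5  15.    9.   -0. ]
```

View pics/topc.png

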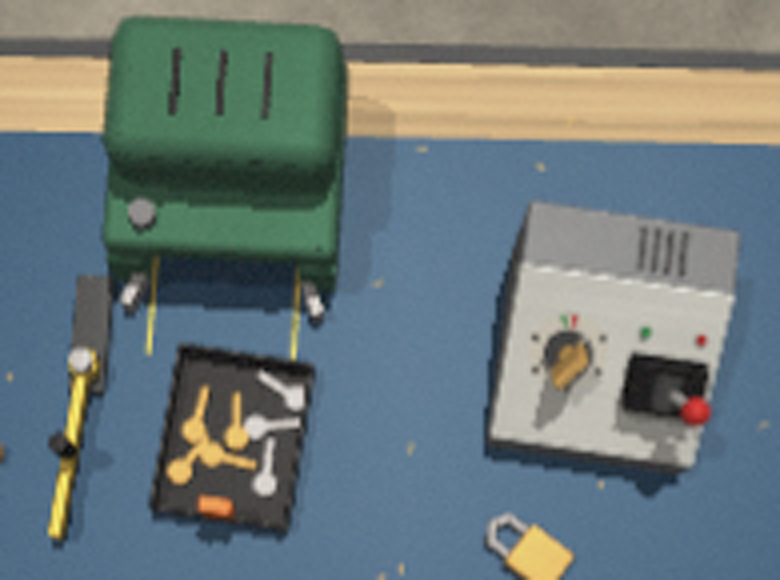

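View pics/scc.png

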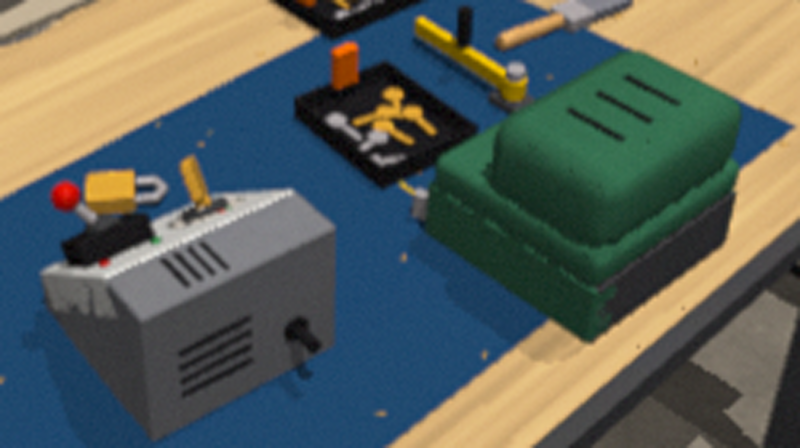

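Top crop (4x): hood front edge (107,250)-(335,258), gate cap (83,358), knob (62,443). Tray corners are (180,347), (314,368), (285,535), (153,510), with the tab at (216,506). The panel runs (527,265), (735,297), (695,470), (490,440), the wing is at (570,365) and the ball at (695,411). Scene crop (3.2x): tab (345,66), cap (516,70), knob top (465,10), ball (65,196), wing tip (190,163).

```bash
cat >> h.py <<'E'
def load():
    z=np.load("c0.npz"); C={}
    for k in z.files: n,f=k.split("_"); C.setdefault(n,{})[f]=z[k] if z[k].ndim else float(z[k])
    return C
E
python3 - <<'E'
from h import *
np.set_printoptions(precision=4,suppress=True)
C=load();T,S=C["top"],C["scene"]
t=lambda *p:[[230+(u+.5)/4-.5,80+(v+.5)/4-.5] for u,v in p]
s=lambda *p:[[230+(u+.5)/3.2-.5,170+(v+.5)/3.2-.5] for u,v in p]
X=plane(T,t((180,347),(314,368),(285,535),(153,510)),.028)
print("tray",X, X.mean(0)); e=X[0]-X[3]+X[1]-X[2]; print("yaw x",np.arctan2(e[1],e[0]),np.linalg.norm(e)/2); f=X[0]-X[1]+X[3]-X[2];print("yaw y",np.arctan2(-f[0],f[1]),np.linalg.norm(f)/2)
print("tab",plane(T,t((216,502)),.072),tri(T,t((216,506)),S,s((345,62))))
print("cap",tri(T,t((83,355)),S,s((516,68))))
print("knobtop",tri(T,t((61,441)),S,s((465,12))),plane(T,t((61,441)),.086))
X=plane(T,t((107,247),(335,257)),.11);f=X[0]-X[1];print("hood",X,X.mean(0),np.linalg.norm(f),np.arctan2(-f[0],f[1]))
print("lines",plane(T,t((155,257),(150,352),(298,265),(294,357)),0))
print("guides",plane(T,t((130,300),(318,315)),.03))
print("armtip",plane(T,t((57,535)),.036))
X=np.r_[plane(T,t((527,265),(735,297)),.142),plane(T,t((695,470),(490,440)),.045)]
f=X[0]-X[1]+X[3]-X[2];e=X[0]-X[3]+X[1]-X[2];print("cons",X,np.linalg.norm(f)/2,np.arctan2(-f[0],f[1]),np.arctan2(e[1],e[0]),np.linalg.norm(e)/2)
print("ball",tri(T,t((695,411)),S,s((65,196))))
print("can",plane(T,[[460.8,191.8]],.14)); print("padlock",plane(T,t((540,555),(495,530)),.02))
E
```

```text
tray [[0.6456 0.218  0.028 ]
 [0.6273 0.0913 0.028 ]
 [0.4691 0.1152 0.028 ]
 [0.4905 0.2379 0.028 ]] [0.5582 0.1656 0.028 ]
yaw x -0.13868418565800622 0.15818373099304478
yaw y -0.15800835258761553 0.12623788876937217
tab [[0.4931 0.1759 0.072 ]] (array([0.4933, 0.179 , 0.0511]), np.float64(0.003500168656660032))
cap (array([0.6326, 0.3064, 0.0506]), np.float64(0.0037092271194408416))
knobtop (array([0.5465, 0.3174, 0.0806]), np.float64(0.0041789217676739465)) [[0.5441 0.3148 0.086 ]]
hood [[0.7172 0.2772 0.11  ]
 [0.7111 0.0724 0.11  ]] [0.7141 0.1748 0.11  ] 0.20481230656208882 -0.02983484785287629
lines [[0.7417 0.2486 0.    ]
 [0.6469 0.2499 0.    ]
 [0.7358 0.1095 0.    ]
 [0.6441 0.1114 0.    ]]
guides [[0.6901 0.2666 0.03  ]
 [0.6782 0.0885 0.03  ]]
armtip [[0.465  0.3242 0.036 ]]
cons [[ 0.6971 -0.0962  0.142 ]
 [ 0.6716 -0.2791  0.142 ]
 [ 0.5329 -0.2628  0.045 ]
 [ 0.5581 -0.0728  0.045 ]] 0.18819314479646232 -0.135075634006568 -0.1416950834794365 0.17055345885246756
ball (array([ 0.5699, -0.2404,  0.1414]), np.float64(0.0023392202694174913))
can [[ 0.5395 -0.4426  0.14  ]]
padlock [[ 0.4547 -0.1218  0.02  ]
 [ 0.4775 -0.0798  0.02  ]]
```

```bash
cat >> h.py <<'E'
def pose(): o=get_obs(); return np.array(o["position"]),Rn.from_quat(o["ee_rot"])
def toolR(zdir,ydir):
    z=np.array(zdir,float);z/=np.linalg.norm(z);y=np.array(ydir,float);y-=z*(y@z);y/=np.linalg.norm(y)
    return Rn.from_matrix(np.c_[np.cross(y,z),y,z])
def plan(W,p=None,R=None,nd=3):
    """W: list of (pos,Rot). prints one row per waypoint, relative to previous one (rounded, simulated)"""
    if p is None: p,R=pose()
    for q,Q in W:
        d=np.round(R.inv().apply(np.array(q)-p),nd); r=np.round((R.inv()*Q).as_rotvec(),nd)
        n=max(np.linalg.norm(d)/.0417,np.linalg.norm(r)/.125)
        print([float(x) for x in np.r_[d,r]],"rows>=%.1f"%n); p=p+R.apply(d); R=R*Rn.from_rotvec(r)
    return p,R
E
python3 - <<'E'
from h import *
np.set_printoptions(precision=4,suppress=True)
c=optics.camera("wrist"); p,R=pose(); cp=-c["R"].T@c["t"]
print("cam in tool",R.inv().apply(cp-p)," cam axes in tool (rows)",R.inv().apply(c["R"]),c["K"][0],c["k1"])
D=lambda y:toolR([0,0,-1],[np.cos(y),np.sin(y),0])
y0=np.arctan2(*R.as_matrix()[1::-1,1]);print(y0)
ys=np.linspace(y0,-.15,5)
plan([((.35,-.45,.28),D(ys[0]+.4)),((.43,-.27,.28),D(ys[0]+.8)),((.43,-.07,.28),D(-.15)),((.43,.12,.28),D(-.15)),])
E
```

```text
cam in tool [ 0.0823 -0.001  -0.1171]  cam axes in tool (rows) [[-0.0016  1.     -0.0009]
 [-0.9476 -0.0018 -0.3195]
 [-0.3195  0.0004  0.9476]] [359.0633   0.     321.0799] 0.012573427423006473
-1.2779911521832505
[0.205, -0.093, -0.024, -0.001, -0.0, -0.4] rows>=5.4
[0.177, -0.087, -0.0, 0.0, -0.0, -0.4] rows>=4.7
[0.177, -0.092, -0.0, 0.0, 0.0, -0.328] rows>=4.8
[0.188, -0.029, -0.0, 0.0, 0.0, 0.0] rows>=4.6
```

jog_arm --pt "0.2 -0.093 -0.024 0 0 -0.4 1" --pt "0.2 -0.093 -0.024 0 0 -0.4 1" --pt "0.2 -0.093 -0.024 0 0 -0.4 1" --pt "0.2 -0.093 -0.024 0 0 -0.4 1" --pt "0.2 -0.093 -0.024 0 0 -0.4 1"

```text
clock: 0.67
position: [0.3361, -0.4591, 0.2792]
ee_rot: [0.94, 0.341, -0.0, 0.0]
ft_force: [1.6, -1.8, -0.4]
grip_width: 0.999
grasp_force: 0.0
```

jog_arm --pt "0.177 -0.087 0 0 0 -0.4 1" --pt "0.177 -0.087 0 0 0 -0.4 1" --pt "0.177 -0.087 0 0 0 -0.4 1" --pt "0.177 -0.087 0 0 0 -0.4 1" --pt "0.177 -0.087 0 0 0 -0.4 1"

```text
clock: 1.08
position: [0.4169, -0.277, 0.2791]
ee_rot: [0.853, 0.522, 0.0, 0.0]
ft_force: [0.6, 0.7, 0.3]
grip_width: 1.001
grasp_force: 0.0
```

jog_arm --pt "0.177 -0.092 0 0 0 -0.33 1" --pt "0.177 -0.092 0 0 0 -0.33 1" --pt "0.177 -0.092 0 0 0 -0.33 1" --pt "0.177 -0.092 0 0 0 -0.33 1" --pt "0.177 -0.092 0 0 0 -0.33 1"

```text
clock: 1.5
position: [0.415, -0.0779, 0.279]
ee_rot: [0.757, 0.654, -0.0, 0.0]
ft_force: [1.0, 0.4, 0.4]
grip_width: 1.002
grasp_force: 0.0
```

```bash
python3 - <<'E'
from h import *
D=lambda y:toolR([0,0,-1],[np.cos(y),np.sin(y),0])
print(get_obs()["clock"],pose()[0],get_obs()["joint_pos"])
plan([((.53,.14,.30),D(-.15))])
E
```

```text
1.5 [ 0.41500625 -0.07793952  0.27898054] [ 0.74928026 -0.11908007 -0.61155792  1.89146357 -0.06938046  1.34781181
  0.01085193]
[0.232, 0.082, -0.021, 0.0, 0.001, 0.004] rows>=5.9
```

jog_arm --pt "0.19 0.075 -0.02 0 0 0 1" --pt "0.19 0.075 -0.02 0 0 0 1" --pt "0.19 0.075 -0.02 0 0 0 1" --pt "0.19 0.075 -0.02 0 0 0 1" --pt "0.19 0.075 -0.02 0 0 0 1"

```text
clock: 1.92
position: [0.5183, 0.0978, 0.2994]
ee_rot: [0.758, 0.653, 0.0, 0.0]
ft_force: [0.3, 0.0, 0.9]
grip_width: 0.998
grasp_force: 0.0
```

jog_arm --pt "0.03 0.005 0 0 0 0 1" --pt "0.03 0.005 0 0 0 0 1" --pt "0.03 0.005 0 0 0 0 1"

```text
clock: 2.17
position: [0.5268, 0.1268, 0.2985]
ee_rot: [0.756, 0.654, 0.0, -0.001]
ft_force: [0.6, 0.2, 0.3]
grip_width: 1.001
grasp_force: 0.0
```

```bash
python3 - <<'E'
from h import *
c=optics.camera("wrist");np.savez("w1.npz",**c)
cv2.imwrite("pics/w1.png",c["color"][:,:,::-1]);print(pose()[0],get_obs()["joint_pos"])
E
```

```text
[0.52680282 0.12501605 0.29848016] [ 0.43133882  0.2204063  -0.85971082  1.58238581  0.16797239  1.4168335
 -0.58905189]
```

View pics/w1.png

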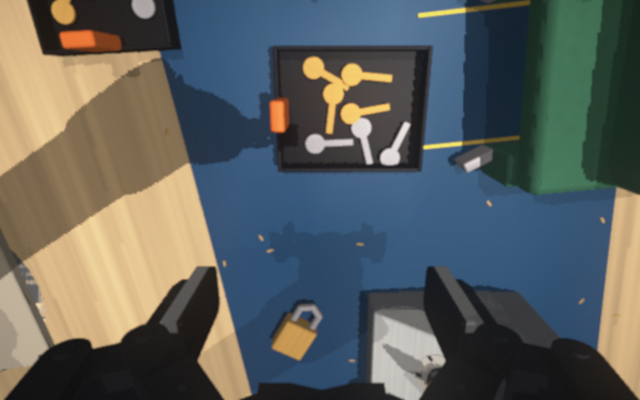

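The wrist view shows the tray rim at (277,47), (431,46), (421,171), (279,171) and the tab top near (278,115). The painted lines run (418,15)-(530,3) and (424,147)-(520,138), a guide tip is at (475,158), and the hood front edge is near (530,190).

```bash
python3 - <<'E'
from h import *
np.set_printoptions(precision=4,suppress=True)
z=np.load("w1.npz");c={k:z[k] for k in z.files};c["k1"]=float(c["k1"])
X=plane(c,[(277,47),(431,46),(421,171),(279,171)],.028);print("rim",X,X.mean(0))
for a,b in((0,1),(3,2),(1,2),(0,3)): e=X[b]-X[a];print(np.linalg.norm(e),np.arctan2(e[1],e[0]))
H=hsv(c);m=(H[...,0]>4)&(H[...,0]<16)&(H[...,1]>170)&(H[...,2]>100)
b=blobs(m,(255,80,310,150))[0];print(b[:3])
w=np.argwhere(b[3]);print("tab top", plane(c,[b[1]],.072),plane(c,[b[1]],.06),plane(c,[(270,97),(270,131),(288,98),(288,131)],.072))
L=plane(c,[(418,15),(530,3),(424,147),(520,138)],0);print("lines",L,[np.arctan2(*(L[i+1]-L[i])[1::-1]) for i in(0,2)])
print("hood",plane(c,[(535,2),(528,190)],.11),"guide",plane(c,[(475,158)],.03))
d=c["depth"];
for u,v in((560,100),(545,100),(279,115),(335,20)): 
    if d[v,u]>0:
        o,D=ray(c,[(u,v)]);print((u,v),o+D[0]*d[v,u])
E
```

```text
rim [[0.4986 0.2416 0.028 ]
 [0.6505 0.2201 0.028 ]
 [0.6335 0.093  0.028 ]
 [0.4773 0.1159 0.028 ]] [0.565  0.1677 0.028 ]
0.15338330783511941 -0.14067146188373136
0.1579059871431681 -0.14575051519750967
0.12821243068172555 -1.7035822239606997
0.1274547650812154 -1.7390075147330828
(np.int32(539), [278.9, 114.8], [270, 98, 19, 35])
tab top [[0.4941 0.1799 0.072 ]] [[0.4925 0.1789 0.06  ]] [[0.4889 0.197  0.072 ]
 [0.4829 0.1663 0.072 ]
 [0.5052 0.1937 0.072 ]
 [0.4999 0.1638 0.072 ]]
lines [[0.6466 0.2527 0.    ]
 [0.7606 0.2466 0.    ]
 [0.6455 0.113  0.    ]
 [0.7552 0.1073 0.    ]] [np.float64(-0.05374347295060623), np.float64(-0.051747291696360345)]
hood [[0.7055 0.2367 0.11  ]
 [0.7063 0.0862 0.11  ]] guide [[0.692  0.0997 0.03  ]]
(560, 100) [0.7357 0.1594 0.0993]
(545, 100) [0.7242 0.161  0.0977]
(279, 115) [0.4938 0.1795 0.0696]
(335, 20) [0.5605 0.2605 0.0016]
```

```bash
python3 - <<'E'
from h import *
np.set_printoptions(precision=4,suppress=True)
z=np.load("w1.npz");w={k:z[k] for k in z.files};w["k1"]=float(w["k1"])
T=load()["top"]
for c,rois in((w,((415,0,535,25),(420,130,525,155))),(T,((262,142,272,172),(300,142,308,172)))):
    for r in rois:
        I=c["color"][r[1]:r[3],r[0]:r[2]].astype(float);e=I[...,0]+.5*I[...,1]-1.3*I[...,2];e[e<0.35*e.max()]=0
        v,u=np.nonzero(e);wt=e[v,u];P=plane(c,np.c_[u+r[0],v+r[1]],0)[:,:2]
        m=np.average(P,axis=0,weights=wt);A=np.cov((P).T,aweights=wt);x=np.linalg.eigh(A)[1][:,-1];x*=np.sign(x[0]);print(m,P[:,0].min(),P[:,0].max(),"yaw",np.arctan2(x[1],x[0]),len(u))
d=w["depth"];v,u=np.mgrid[0:200:2,500:640:2];u=u.ravel();v=v.ravel();dd=d[v,u];k=dd>0
o,D=ray(w,np.c_[u[k],v[k]]);P=o+D*dd[k][:,None]
q=P[(P[:,2]>.085)&(P[:,2]<.125)]
for y in np.arange(.08,.28,.02):
    s=q[abs(q[:,1]-y)<.01]
    if len(s): print(round(y,2),np.sort(s[:,0])[:3],len(s))
# top depth front edge
d=T["depth"];v,u=np.mgrid[110:165,250:325];u=u.ravel();v=v.ravel();dd=d[v,u];k=dd>0
o,D=ray(T,np.c_[u[k],v[k]]);P=o+D*dd[k][:,None];q=P[(P[:,2]>.085)&(P[:,2]<.125)]
for y in np.arange(.08,.28,.02):
    s=q[abs(q[:,1]-y)<.01]
    if len(s): print("t",round(y,2),np.sort(s[:,0])[:3],len(s))
print(q[:,1].min(),q[:,1].max())
E
```

```text
[0.687  0.2508] 0.6464629770930828 0.7586129882278645 yaw -0.04389939382859278 431
[0.684  0.1115] 0.64424983942215 0.7529651450850956 yaw -0.044615112853915985 332
[0.6808 0.2502] 0.6454506295232103 0.7290891312165566 yaw -0.029133589780260014 26
[0.6779 0.1109] 0.6436441180821626 0.7232398118267365 yaw -0.04855286848302363 24
0.08 [0.7134 0.7135 0.7136] 366
0.1 [0.7133 0.7137 0.7139] 530
0.12 [0.7146 0.7147 0.7148] 570
0.14 [0.7151 0.7154 0.7161] 612
0.16 [0.7169 0.7172 0.7174] 643
0.18 [0.7178 0.7179 0.7181] 679
0.2 [0.7179 0.7188 0.7189] 698
0.22 [0.7189 0.7194 0.7196] 701
0.24 [0.7197 0.7199 0.7199] 135
t 0.08 [0.7122 0.7125 0.7134] 126
t 0.1 [0.7124 0.7125 0.7126] 93
t 0.12 [0.7124 0.7129 0.713 ] 115
t 0.14 [0.7128 0.7129 0.714 ] 98
t 0.16 [0.7146 0.7148 0.7149] 111
t 0.18 [0.7158 0.716  0.7165] 95
t 0.2 [0.7162 0.7167 0.7167] 110
t 0.22 [0.7173 0.7176 0.718 ] 100
t 0.24 [0.7176 0.7185 0.7187] 110
t 0.26 [0.7195 0.72   0.7205] 99
0.06796469807927313 0.2842612010970981
```

```bash
python3 - <<'E'
from h import *
D=lambda y:toolR([0,0,-1],[np.cos(y),np.sin(y),0])
print(pose()[0])
plan([((.494,.180,.15),D(-.143)),((.494,.180,.062),D(-.143))])
E
```

```text
[0.52680282 0.12501605 0.29848016]
[0.05, -0.04, 0.149, -0.001, -0.0, -0.004] rows>=3.9
[-0.0, -0.0, 0.088, 0.0, -0.0, 0.0] rows>=2.1
```

jog_arm --pt "0.05 -0.04 0.149 0 0 -0.004 0.4" --pt "0.05 -0.04 0.149 0 0 -0.004 0.4" --pt "0.05 -0.04 0.149 0 0 -0.004 0.4" --pt "0.05 -0.04 0.149 0 0 -0.004 0.4" --pt "0.05 -0.04 0.149 0 0 -0.004 0.4"

```text
clock: 2.63
position: [0.4902, 0.1793, 0.1441]
ee_rot: [0.756, 0.655, -0.004, -0.002]
ft_force: [-1.5, -0.8, -0.2]
grip_width: 0.697
grasp_force: 0.0
```

```bash
python3 - <<'E'
from h import *
np.set_printoptions(precision=4,suppress=True)
c=optics.camera("wrist");p,R=pose();print(p,get_obs()["grip_width"])
H=hsv(c);m=(H[...,0]>4)&(H[...,0]<16)&(H[...,1]>170)&(H[...,2]>100)
for b in blobs(m)[:3]: print(b[:3],plane(c,[b[1]],.072))
cv2.imwrite("pics/w2.png",c["color"][:,:,::-1])
D=lambda y:toolR([0,0,-1],[np.cos(y),np.sin(y),0])
plan([((.494,.180,.062),D(-.143))])
E
```

```text
[0.4925 0.1788 0.1474] 0.7027200630446012
(np.int32(1892), [35.3, 103.7], [0, 90, 77, 31]) [[0.3549 0.2682 0.072 ]]
(np.int32(1440), [325.5, 216.4], [315, 182, 23, 68]) [[0.4927 0.1859 0.072 ]]
[0.002, 0.002, 0.085, -0.005, 0.003, -0.0] rows>=2.0
```

View pics/w2.png

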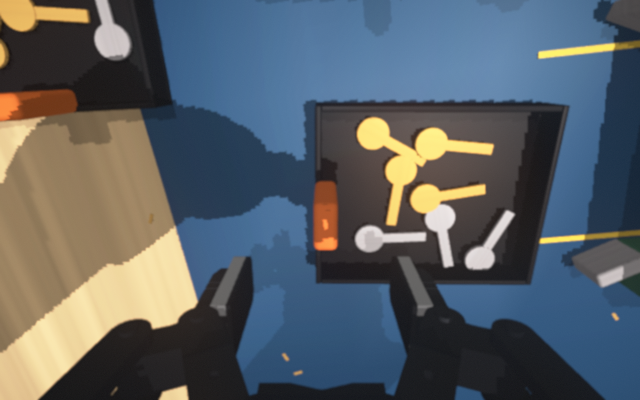

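The picture shows the tab at (325,216), centred between the fingers (gap centre about x=325). The yaw matches, so I'm descending.

jog_arm --pt "0.003 0.002 0.085 0 0 0 0.4" --pt "0.003 0.002 0.085 0 0 0 0.4" --pt "0.003 0.002 0.085 0 0 0 0.4" --pt "0.003 0.002 0.085 0 0 0 0.4"

```text
clock: 3.02
position: [0.4974, 0.1812, 0.0653]
ee_rot: [0.757, 0.654, -0.001, -0.0]
ft_force: [0.7, 0.1, 0.9]
grip_width: 0.697
grasp_force: 0.0
```

jog_arm --pt "0 0 0 0 0 0 -0.3" --pt "0 0 0 0 0 0 -0.7" --pt "0 0 0 0 0 0 -1" --pt "0 0 0 0 0 0 -1" --pt "0 0 0 0 0 0 -1" --grip_force 40

```text
clock: 3.43
position: [0.4977, 0.1831, 0.0668]
ee_rot: [0.756, 0.654, 0.001, 0.001]
ft_force: [-5.0, -0.6, 10.9]
grip_width: 0.156
grasp_force: 40.5
```

jog_arm --pt "0 0 0 0 0 0 -1" --pt "0 0 0 0 0 0 -1" --pt "0 0 0 0 0 0 -1"

```text
clock: 3.68
position: [0.4977, 0.1831, 0.0668]
ee_rot: [0.756, 0.654, 0.001, 0.001]
ft_force: [-4.3, -0.8, 11.3]
grip_width: 0.156
grasp_force: 40.6
```

```bash
python3 - <<'E'
from h import *
D=lambda y:toolR([0,0,-1],[np.cos(y),np.sin(y),0])
p,R=pose();print(p)
y=-.044;f=lambda x,yy=0:(.717+x*np.cos(y)-yy*np.sin(y),.179+x*np.sin(y)+yy*np.cos(y),p[2])
plan([(f(-.200),D(y)),(f(-.13),D(y)),(f(-.08),D(y)),(f(-.063),D(y))])
E
```

```text
[0.49774294 0.18310917 0.06678812]
[0.007, 0.019, 0.0, 0.002, -0.0, -0.1] rows>=0.8
[0.0, 0.07, 0.0, -0.0, -0.0, 0.0] rows>=1.7
[0.0, 0.05, 0.0, -0.0, -0.0, 0.0] rows>=1.2
[0.0, 0.017, 0.0, -0.0, -0.0, 0.0] rows>=0.4
```

jog_arm --pt "0.003 0.009 -0.001 0 0 -0.05 -1" --pt "0.007 0.019 -0.001 0 0 -0.1 -1" --pt "0.007 0.019 -0.001 0 0 -0.1 -1"

```text
clock: 3.93
position: [0.5189, 0.1868, 0.0668]
ee_rot: [0.722, 0.692, 0.001, 0.001]
ft_force: [4.6, -1.8, 7.6]
grip_width: 0.16
grasp_force: 41.4
```

jog_arm --pt "0 0.02 0 0 0 0 -1" --pt "0 0.04 0 0 0 0 -1" --pt "0 0.06 0 0 0 0 -1" --pt "0 0.07 0 0 0 0 -1" --pt "0 0.07 0 0 0 0 -1"

```text
clock: 4.35
position: [0.5887, 0.1841, 0.0669]
ee_rot: [0.723, 0.691, 0.001, 0.0]
ft_force: [3.3, 1.0, 0.6]
grip_width: 0.158
grasp_force: 40.9
```

```bash
python3 - <<'E'
from h import *
np.set_printoptions(precision=4,suppress=True)
c=optics.camera("wrist");p,R=pose();print(p,R.as_matrix()[:,1],get_obs()["ft_force"],get_obs()["joint_pos"])
cv2.imwrite("pics/w3.png",c["color"][:,:,::-1])
E
```

```text
[0.5882 0.1841 0.0668] [ 0.999  -0.0456  0.0024] [3.343  0.3944 2.0777] [ 0.2031  0.6071 -0.7626  1.6476  0.465   1.074  -0.7412]
```

View pics/w3.png

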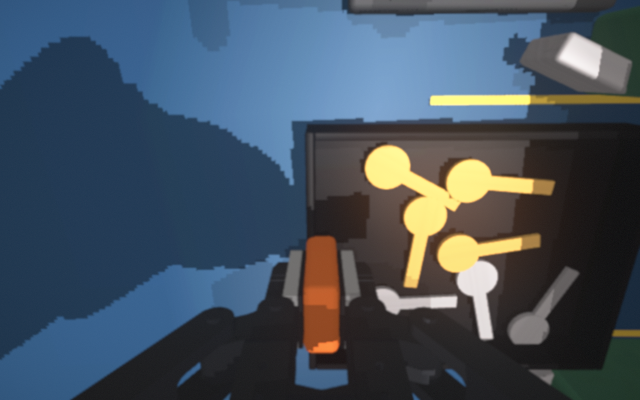

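The tab (320,295) is held between the pads. The tray's rim edge (row 125) is parallel to the painted line (row 100), and the other line is at (630,333).

```bash
python3 - <<'E'
from h import *
np.set_printoptions(precision=4,suppress=True)
c=optics.camera("wrist")
print(plane(c,[(320,125),(600,124),(450,369)],.028)); print(plane(c,[(432,100),(600,100),(630,333)],0))
E
```

```text
[[0.5904 0.2469 0.028 ]
 [0.71   0.2414 0.028 ]
 [0.6549 0.1119 0.028 ]]
[[0.6463 0.2528 0.    ]
 [0.7289 0.2486 0.    ]
 [0.7746 0.1074 0.    ]]
```

jog_arm --pt "0 0.02 0 0 0 0 -1" --pt "0 0.035 0 0 0 0 -1" --pt "0 0.045 0 0 0 0 -1" --pt "0 0.045 0 0 0 0 -1"

```text
clock: 4.78
position: [0.6327, 0.1822, 0.0669]
ee_rot: [0.723, 0.691, 0.001, 0.0]
ft_force: [3.1, 0.1, 2.2]
grip_width: 0.159
grasp_force: 41.1
```

jog_arm --pt "0.002 0.006 0 0 0 0 -1" --pt "0.003 0.012 0 0 0 0 -1" --pt "0.003 0.018 0 0 0 0 -1" --pt "0.003 0.018 0 0 0 0 -1"

```text
clock: 5.12
position: [0.6495, 0.1848, 0.0669]
ee_rot: [0.722, 0.691, 0.0, -0.0]
ft_force: [-0.2, -0.2, 5.9]
grip_width: 0.155
grasp_force: 41.5
```

jog_arm --pt "0 0.002 0 0 0 0 -1" --pt "0 0.004 0 0 0 0 -1" --pt "0 0.005 0 0 0 0 -1"

```text
clock: 5.37
position: [0.6508, 0.1849, 0.0669]
ee_rot: [0.722, 0.692, -0.003, -0.002]
ft_force: [-26.0, -4.5, 21.7]
grip_width: 0.155
grasp_force: 43.8
```

jog_arm --pt "0 -0.003 0 0 0 0 -1" --pt "0 -0.003 0 0 0 0 -0.6" --pt "0 -0.003 0 0 0 0 -0.4" --pt "0 -0.003 0 0 0 0 -0.4"

```text
clock: 5.7
position: [0.6517, 0.1837, 0.0658]
ee_rot: [0.723, 0.691, -0.0, 0.0]
ft_force: [0.2, 0.0, -0.0]
grip_width: 0.299
grasp_force: 0.0
```

```bash
python3 - <<'E'
from h import *
np.set_printoptions(precision=4,suppress=True)
c=optics.camera("wrist");p,R=pose();print(p,get_obs()["ft_force"],get_obs()["grip_width"])
cv2.imwrite("pics/w4.png",c["color"][:,:,::-1])
E
```

```text
[0.6518 0.1837 0.0658] [-0.3819 -0.2406  0.342 ] 0.29802969408264424
```

View pics/w4.png

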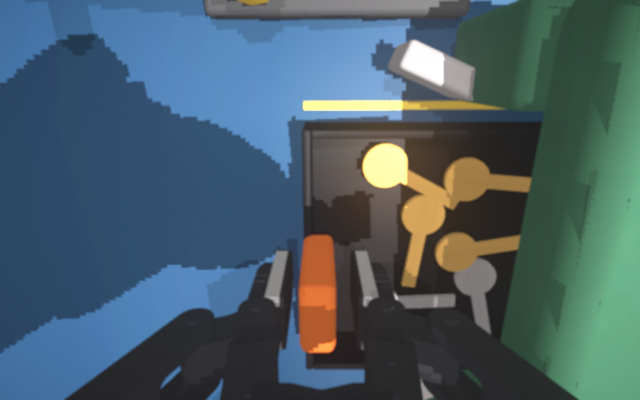

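The tray is home: its end wall (303,122) lines up with the start of the painted line (303,105), and it is square. Next I lift off and move to the gate.

```bash
python3 - <<'E'
from h import *
D=lambda y:toolR([0,0,-1],[np.cos(y),np.sin(y),0])
p,R=pose()
plan([((p[0],p[1],.19),R),((.61,.23,.19),D(-.59)),((.575,.27,.19),D(-1.13)),((.545,.316,.17),D(-1.67))])
E
```

```text
[-0.0, -0.0, -0.124, 0.0, 0.0, 0.0] rows>=3.0
[0.044, -0.044, -0.0, -0.0, 0.0, 0.546] rows>=4.4
[0.014, -0.051, -0.0, 0.0, 0.0, 0.54] rows>=4.3
[-0.008, -0.055, 0.02, 0.0, 0.0, 0.54] rows>=4.3
```

jog_arm --pt "0 0 -0.02 0 0 0 -0.3" --pt "0 0 -0.06 0 0 0 -0.3" --pt "0 0 -0.1 0 0 0 -0.3" --pt "0 0 -0.124 0 0 0 0" --pt "0 0 -0.124 0 0 0 0"

```text
clock: 6.17
position: [0.654, 0.1852, 0.1965]
ee_rot: [0.723, 0.691, 0.004, 0.002]
ft_force: [0.7, 0.7, 0.4]
grip_width: 0.499
grasp_force: 0.0
```

jog_arm --pt "0.044 -0.044 0 0 0 0.546 0" --pt "0.044 -0.044 0 0 0 0.546 0" --pt "0.044 -0.044 0 0 0 0.546 0" --pt "0.044 -0.044 0 0 0 0.546 0" --pt "0.044 -0.044 0 0 0 0.546 0"

```text
clock: 6.58
position: [0.6095, 0.2301, 0.1895]
ee_rot: [0.884, 0.468, -0.0, 0.0]
ft_force: [0.7, -0.2, -0.7]
grip_width: 0.501
grasp_force: 0.0
```

jog_arm --pt "0.014 -0.051 0 0 0 0.54 0" --pt "0.014 -0.051 0 0 0 0.54 0" --pt "0.014 -0.051 0 0 0 0.54 0" --pt "0.014 -0.051 0 0 0 0.54 0" --pt "0.014 -0.051 0 0 0 0.54 0"

```text
clock: 7.0
position: [0.575, 0.27, 0.1895]
ee_rot: [0.977, 0.215, -0.0, 0.0]
ft_force: [0.1, -0.4, -0.7]
grip_width: 0.501
grasp_force: 0.0
```

jog_arm --pt "-0.008 -0.055 0.02 0 0 0.54 0" --pt "-0.008 -0.055 0.02 0 0 0.54 0" --pt "-0.008 -0.055 0.02 0 0 0.54 0" --pt "-0.008 -0.055 0.02 0 0 0.54 0" --pt "-0.008 -0.055 0.02 0 0 0.54 0"

```text
clock: 7.42
position: [0.5441, 0.3164, 0.1692]
ee_rot: [0.999, -0.053, -0.0, 0.0]
ft_force: [0.1, 0.5, -0.0]
grip_width: 0.5
grasp_force: 0.0
```

```bash
python3 - <<'E'
from h import *
np.set_printoptions(precision=4,suppress=True)
c=optics.camera("wrist");p,R=pose();print(p,R.as_matrix()[:,1],get_obs()["grip_width"],get_obs()["joint_pos"])
cv2.imwrite("pics/w5.png",c["color"][:,:,::-1])
print(proj(c,[(.5445,.316,.086),(.5445,.316,.036),(.629,.3075,.05)]))
E
```

```text
[0.5444 0.3162 0.1693] [-0.1051 -0.9945  0.0006] 0.5027928889547907 [-0.1814  0.4577 -0.5482  1.5323  0.2477  1.2221 -2.445 ]
[[323.1044 218.4538]
 [322.6355 192.671 ]
 [321.9646  69.3732]]
```

View pics/w5.png

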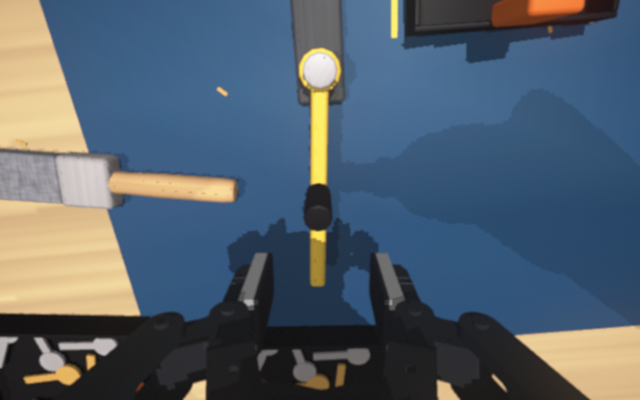

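The knob top is at (318,218), the cap at (320,69), and the arm lies along the tool's x axis between the fingers. I'm descending to grip.

jog_arm --pt "0 0 0.04 0 0 0 0" --pt "0 0 0.08 0 0 0 0" --pt "0 0 0.097 0 0 0 0" --pt "0 0 0.097 0 0 0 0"

```text
clock: 7.8
position: [0.5422, 0.3142, 0.0677]
ee_rot: [0.999, -0.049, -0.003, 0.002]
ft_force: [-0.2, -0.7, 0.9]
grip_width: 0.498
grasp_force: 0.0
```

jog_arm --pt "0 0 0 0 0 0 -0.3" --pt "0 0 0 0 0 0 -1" --pt "0 0 0 0 0 0 -1" --pt "0 0 0 0 0 0 -1" --pt "0 0 0 0 0 0 -1" --grip_force 25

```text
clock: 8.22
position: [0.5455, 0.3169, 0.0746]
ee_rot: [0.999, -0.049, 0.001, -0.001]
ft_force: [-1.6, 0.8, 5.6]
grip_width: 0.2
grasp_force: 25.8
```

```bash
python3 - <<'E'
from h import *
D=lambda y:toolR([0,0,-1],[np.cos(y),np.sin(y),0])
p,R=pose();print(p,get_obs()["ft_force"])
H=np.array([.629,.3075]);r=p[:2]-H;print(np.linalg.norm(r),np.arctan2(r[1],r[0])%6.283)
a0=np.arctan2(r[1],r[0])%6.283; a1=4.668
y0=np.arctan2(R.as_matrix()[1,1],R.as_matrix()[0,1])
for k in range(0,18):
    a=a0+(a1-a0)*k/16
    if k%4==0: base=(p,R) if k==0 else (q,Q)
    q=np.r_[H+.085*np.array([np.cos(a),np.sin(a)]),p[2]];Q=D(y0+a-a0)
    if k: 
        P,S=(base if k%4 else prev); 
        print(k,np.round(S.inv().apply(q-P),4),np.round((S.inv()*Q).as_rotvec()[2],3))
    if k%4==0: prev=(q,Q)
E
```

```text
[0.54545538 0.3169378  0.0746126 ] [-1.60668019  0.8337252   5.58840038]
0.08407601034719266 3.0291023917773856
1 [-0.0006  0.0087 -0.    ] -0.102
2 [ 0.0006  0.0173 -0.    ] -0.205
3 [ 0.0027  0.0257 -0.    ] -0.307
4 [0.0066 0.034  0.    ] -0.41
5 [0.0015 0.0173 0.    ] -0.205
6 [0.0036 0.0258 0.    ] -0.307
7 [0.0066 0.034  0.    ] -0.41
8 [0.0066 0.034  0.    ] -0.41
9 [0.0015 0.0173 0.    ] -0.205
10 [0.0036 0.0258 0.    ] -0.307
11 [0.0066 0.034  0.    ] -0.41
12 [0.0066 0.034  0.    ] -0.41
13 [0.0015 0.0173 0.    ] -0.205
14 [0.0036 0.0258 0.    ] -0.307
15 [0.0066 0.034  0.    ] -0.41
16 [0.0066 0.034  0.    ] -0.41
17 [0.0015 0.0173 0.    ] -0.205
```

jog_arm --pt "0 0.009 0 0 0 -0.1 -1" --pt "0.002 0.017 0 0 0 -0.2 -1" --pt "0.004 0.026 0 0 0 -0.3 -1" --pt "0.007 0.034 0 0 0 -0.41 -1" --pt "0.007 0.034 0 0 0 -0.41 -1"

```text
clock: 8.63
position: [0.5497, 0.2808, 0.0746]
ee_rot: [0.987, 0.158, 0.001, -0.0]
ft_force: [-0.9, 3.3, 6.3]
grip_width: 0.204
grasp_force: 25.9
```

jog_arm --pt "0 0.009 0 0 0 -0.1 -1" --pt "0.002 0.017 0 0 0 -0.2 -1" --pt "0.004 0.026 0 0 0 -0.3 -1" --pt "0.007 0.034 0 0 0 -0.41 -1" --pt "0.007 0.034 0 0 0 -0.41 -1"

```text
clock: 9.05
position: [0.5677, 0.251, 0.0746]
ee_rot: [0.935, 0.355, 0.002, -0.0]
ft_force: [-0.1, 2.6, 7.7]
grip_width: 0.204
grasp_force: 26.1
```

jog_arm --pt "0 0.009 0 0 0 -0.1 -1" --pt "0.002 0.017 0 0 0 -0.2 -1" --pt "0.004 0.026 0 0 0 -0.3 -1" --pt "0.007 0.034 0 0 0 -0.41 -1" --pt "0.007 0.034 0 0 0 -0.41 -1"

```text
clock: 9.47
position: [0.5953, 0.2314, 0.0746]
ee_rot: [0.843, 0.538, 0.002, -0.0]
ft_force: [0.6, 3.5, 8.2]
grip_width: 0.201
grasp_force: 26.2
```

jog_arm --pt "0 0.009 0 0 0 -0.1 -1" --pt "0.002 0.017 0 0 0 -0.2 -1" --pt "0.004 0.026 0 0 0 -0.3 -1" --pt "0.004 0.026 0 0 0 -0.3 -1"

```text
clock: 9.8
position: [0.6202, 0.2247, 0.0746]
ee_rot: [0.753, 0.658, 0.002, -0.0]
ft_force: [0.3, 4.3, 8.5]
grip_width: 0.202
grasp_force: 26.2
```

```bash
python3 - <<'E'
from h import *
p,R=pose();print(p,get_obs()["ft_force"],get_obs()["torque"],get_obs()["joint_pos"])
H=np.array([.629,.3075]);r=p[:2]-H;print(np.linalg.norm(r),np.arctan2(r[1],r[0])%6.283,np.arctan2(R.as_matrix()[1,1],R.as_matrix()[0,1]))
E
```

```text
[0.62022001 0.22466656 0.0746111 ] [0.33646083 4.30244527 8.47175521] [0.68748189 0.0342947  0.06792153] [ 0.13256245  0.68691502 -0.77450153  1.5182791   0.5079032   1.14122896
 -0.87615361]
0.0832974575884884 4.606602198470049 -0.13554719249088748
```

jog_arm --pt "-0.001 0.004 0 0 0 -0.05 -1" --pt "-0.001 0.008 0 0 0 -0.09 -1" --pt "-0.001 0.008 0 0 0 -0.09 -1"

```text
clock: 10.05
position: [0.6255, 0.2244, 0.0746]
ee_rot: [0.724, 0.69, 0.002, -0.001]
ft_force: [-5.2, 7.6, 7.6]
grip_width: 0.199
grasp_force: 26.2
```

jog_arm --pt "0 0.002 0 0 0 0 -1" --pt "0 0.003 0 0 0 0 -1" --pt "0 0.003 0 0 0 0 -1"

```text
clock: 10.3
position: [0.6259, 0.2244, 0.0745]
ee_rot: [0.724, 0.69, -0.001, -0.002]
ft_force: [-18.1, 2.6, 15.7]
grip_width: 0.203
grasp_force: 27.5
```

```bash
cat >> h.py <<'E'
YC=-.138;OC=np.array([.704,-.190,0]);RC=Rn.from_euler("z",YC)
NC=np.array([-.5736,0,.8192]);UC=np.array([.8192,0,.5736]);LC=np.array([0,1.,0])
KB=np.array([-.09,.04,.094])
def cw(p): return OC+RC.apply(p)
def wc(p): return RC.inv().apply(np.asarray(p)-OC)
def keyR(phi): return toolR(RC.apply(-NC),RC.apply(np.cos(phi)*UC-np.sin(phi)*LC))
def phi_of(R): y=RC.inv().apply(R.as_matrix()[:,1]); return np.arctan2(-y@LC,y@UC)
E
python3 - <<'E'
from h import *
from scipy.spatial.transform import Slerp
p,R=pose();print(p)
q=cw(KB+NC*.16);Q=keyR(-.97);print(q,(R.inv()*Q).magnitude())
s=Slerp([0,1],Rn.concatenate([R,Q]))
a=np.array([p[0],p[1],.24])
plan([(a,R),(a+(q-a)*.33+[-.02,0,.03],s(.33)),(a+(q-a)*.66+[-.01,0,.02],s(.66)),(q,Q)])
E
```

```text
[0.62586527 0.22440596 0.07453903]
[ 0.52945462 -0.12537473  0.225072  ] 1.0628633771859406
[0.0, -0.001, -0.165, 0.0, 0.0, 0.0] rows>=4.0
[-0.117, -0.046, -0.026, -0.181, -0.106, -0.281] rows>=3.1
[-0.105, -0.051, 0.021, -0.18, -0.107, -0.282] rows>=2.8
[-0.084, -0.087, 0.028, -0.186, -0.109, -0.289] rows>=3.0
```

jog_arm --pt "0 -0.004 0 0 0 0 -1" --pt "0 -0.004 0 0 0 0 -0.4" --pt "0 -0.004 0 0 0 0 -0.4" --pt "0 -0.004 -0.02 0 0 0 -0.4" --pt "0 -0.004 -0.06 0 0 0 -0.4"

```text
clock: 10.72
position: [0.6231, 0.2185, 0.1285]
ee_rot: [0.725, 0.689, -0.004, -0.001]
ft_force: [1.0, -0.0, -0.2]
grip_width: 0.303
grasp_force: 0.0
```

jog_arm --pt "0 0 -0.04 0 0 0 0" --pt "0 0 -0.08 0 0 0 0" --pt "0 0 -0.105 0 0 0 0" --pt "0 0 -0.105 0 0 0 0"

```text
clock: 11.05
position: [0.627, 0.2216, 0.2445]
ee_rot: [0.725, 0.688, 0.004, 0.002]
ft_force: [-0.6, 0.9, -0.1]
grip_width: 0.504
grasp_force: 0.0
```

jog_arm --pt "-0.117 -0.046 -0.026 -0.181 -0.106 -0.281 0" --pt "-0.117 -0.046 -0.026 -0.181 -0.106 -0.281 0" --pt "-0.117 -0.046 -0.026 -0.181 -0.106 -0.281 0" --pt "-0.117 -0.046 -0.026 -0.181 -0.106 -0.281 0"

```text
clock: 11.38
position: [0.5706, 0.0979, 0.2634]
ee_rot: [0.618, 0.779, 0.02, 0.105]
ft_force: [0.8, 0.0, 0.3]
grip_width: 0.501
grasp_force: 0.0
```

jog_arm --pt "-0.105 -0.051 0.021 -0.18 -0.107 -0.282 0" --pt "-0.105 -0.051 0.021 -0.18 -0.107 -0.282 0" --pt "-0.105 -0.051 0.021 -0.18 -0.107 -0.282 0" --pt "-0.105 -0.051 0.021 -0.18 -0.107 -0.282 0"

```text
clock: 11.72
position: [0.549, -0.0151, 0.2471]
ee_rot: [0.491, 0.846, 0.044, 0.201]
ft_force: [-0.1, -0.4, 0.1]
grip_width: 0.503
grasp_force: 0.0
```

jog_arm --pt "-0.084 -0.087 0.028 -0.186 -0.109 -0.289 0" --pt "-0.084 -0.087 0.028 -0.186 -0.109 -0.289 0" --pt "-0.084 -0.087 0.028 -0.186 -0.109 -0.289 0" --pt "-0.084 -0.087 0.028 -0.186 -0.109 -0.289 0" --pt "-0.084 -0.087 0.028 -0.186 -0.109 -0.289 0"

```text
clock: 12.13
position: [0.5274, -0.1302, 0.2235]
ee_rot: [0.344, 0.888, 0.068, 0.296]
ft_force: [1.3, 0.7, 0.4]
grip_width: 0.499
grasp_force: 0.0
```

```bash
python3 - <<'E'
from h import *
np.set_printoptions(precision=4,suppress=True)
c=optics.camera("wrist");p,R=pose();print(p,wc(p),phi_of(R),RC.inv().apply(R.as_matrix()[:,2]),get_obs()["joint_pos"])
np.savez("w6.npz",**c);cv2.imwrite("pics/w6.png",c["color"][:,:,::-1])
print(proj(c,[cw(KB),cw(KB+NC*.034),cw(KB+NC*.052)]))
E
```

```text
[ 0.5249 -0.1359  0.2216] [-0.1848  0.029   0.2216] -0.9758706098195444 [ 0.5786 -0.007  -0.8156] [ 0.7686 -0.1738 -0.5334  2.1906 -0.2646  0.496   1.2435]
[[327.5287 180.927 ]
 [328.32   194.6251]
 [328.8251 203.3667]]
```

View pics/w6.png

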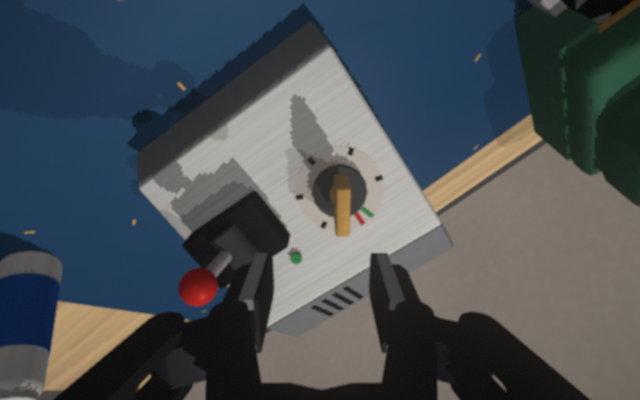

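The wrist view shows the disc centred at (340,190). The wing, (343,177)-(343,235), already lies across the closing direction. The red and green marks are at (362,214), and panel corners are (325,47), (440,213), (142,184).

```bash
python3 - <<'E'
from h import *
np.set_printoptions(precision=4,suppress=True)
z=np.load("w6.npz");c={k:z[k] for k in z.files};c["k1"]=float(c["k1"])
F=plane(c,[(325,47),(142,184)],.045);B=plane(c,[(440,213)],.142)
print("corners in console",wc(F),wc(B), F[0]-F[1], np.arctan2(-(F[0]-F[1])[0],(F[0]-F[1])[1]), np.arctan2(*(B[0]-F[0])[1::-1]))
H=hsv(c);h,s,v=H[...,0],H[...,1],H[...,2]
m=(h>10)&(h<28)&(s>130)&(v>70);b=blobs(m,(310,160,380,250))[0];print(b[:3],cv2.minAreaRect(np.argwhere(b[3])[:,::-1].astype(np.float32)))
mr=((h<6)|(h>172))&(s>110)&(v>60);mg=(h>45)&(h<90)&(s>80)&(v>50)
for n,mm in(("r",mr),("g",mg)):
    print(n,[x[:2] for x in blobs(mm,(345,195,385,230),4)])
def onpanel(px,out):
    o,D=ray(c,px);o=wc(o);D=RC.inv().apply(D);p0=np.array([-.16,0,.045])+NC*out
    return o+D*(((p0-o)@NC)/(D@NC))[:,None]
print("disc",onpanel([(340,190)],.008),"marks",onpanel([(359,217),(367,211)],.001))
print("wing ends top",onpanel([(343,178),(343,233)],.052))
d=c["depth"]
for px in((343,182),(343,205),(343,230),(300,120),(410,200)):
    q=d[px[1],px[0]];o,D=ray(c,[px]);x=wc(o+D[0]*q);print(px,x,"out",(x-np.array([-.16,0,.045]))@NC)
E
```

```text
corners in console [[-0.1573  0.0942  0.045 ]
 [-0.156  -0.0857  0.045 ]] [[-0.0374  0.1006  0.142 ]] [0.0234 0.1784 0.    ] -0.13044968961522135 -0.08508586033817227
(np.int32(584), [342.4, 210.6], [336, 189, 14, 46]) ((342.5, 211.5), (45.0, 13.0), 90.0)
r [(np.int32(46), [358.8, 217.7])]
g [(np.int32(35), [366.8, 211.6])]
disc [[-0.0867  0.0452  0.1061]] marks [[-0.0576  0.0442  0.1179]
 [-0.0582  0.0525  0.1175]]
wing ends top [[-0.1275  0.0574  0.1312]
 [-0.1006  0.0359  0.15  ]]
(343, 182) [-0.1143  0.0543  0.1233] out 0.03794531642254738
(343, 205) [-0.1127  0.0468  0.1388] out 0.049760074014664
(343, 230) [-0.1007  0.0368  0.148 ] out 0.05039573730486187
(300, 120) [-0.1314  0.0496  0.0632] out -0.0014969152499000986
(410, 200) [-0.046   0.0865  0.1225] out -0.001872832041676889
```

```bash
sed -i 's/^KB=.*/KB=np.array([-.0821,.0452,.0996])/' h.py; python3 - <<'E'
from h import *
p,R=pose();print(p,phi_of(R))
plan([(cw(KB+NC*.085),keyR(-.98)),(cw(KB+NC*.042),keyR(-.98))])
E
```

```text
[ 0.52489801 -0.13589174  0.22162313] -0.9758706098195444
[-0.002, 0.022, 0.074, -0.002, 0.009, -0.004] rows>=1.9
[0.0, -0.0, 0.043, -0.0, 0.0, -0.0] rows>=1.0
```

jog_arm --pt "-0.002 0.022 0.074 -0.002 0.009 -0.004 0" --pt "-0.002 0.022 0.074 -0.002 0.009 -0.004 0" --pt "-0.002 0.022 0.074 -0.002 0.009 -0.004 0" --pt "-0.002 0.022 0.074 -0.002 0.009 -0.004 0"

```text
clock: 12.52
position: [0.5839, -0.1188, 0.169]
ee_rot: [0.343, 0.891, 0.071, 0.289]
ft_force: [-0.1, 0.2, -0.9]
grip_width: 0.504
grasp_force: 0.0
```

```bash
python3 - <<'E'
from h import *
np.set_printoptions(precision=4,suppress=True)
c=optics.camera("wrist");p,R=pose();print(p,phi_of(R))
H=hsv(c);h,s,v=H[...,0],H[...,1],H[...,2]
m=(h>10)&(h<28)&(s>130)&(v>70)
for b in blobs(m)[:3]:print(b[:3],cv2.minAreaRect(np.argwhere(b[3])[:,::-1].astype(np.float32)))
print(proj(c,[cw(KB+NC*.052)]),proj(c,[p+R.apply([0,0,.006]),p+R.apply([0,0,.025])]))
plan([(cw(KB+NC*.042),keyR(-.98))])
cv2.imwrite("pics/w7.png",c["color"][:,:,::-1])
E
```

```text
[ 0.5837 -0.1192  0.1704] -0.9719012047518063
(np.int32(1389), [304.3, 265.2], [293, 227, 27, 76]) ((306.0, 264.5), (75.0, 26.0), 90.0)
(np.int32(37), [97.0, 92.5], [92, 88, 11, 10]) ((97.29269409179688, 92.6341552734375), (12.806248664855957, 2.8111276626586914), 38.65980911254883)
(np.int32(10), [60.9, 260.1], [60, 258, 3, 5]) ((61.00000762939453, 260.0000305175781), (2.8284268379211426, 2.8284268379211426), 45.0)
[[303.0787 270.2093]] [[320.509  297.9651]
 [320.6157 272.9945]]
[-0.003, -0.008, 0.043, 0.002, -0.007, -0.008] rows>=1.1
```

jog_arm --pt "-0.001 -0.008 0.01 0 -0.005 -0.006 0" --pt "-0.001 -0.008 0.025 0 -0.005 -0.006 0" --pt "-0.001 -0.008 0.043 0 -0.005 -0.006 0" --pt "-0.001 -0.008 0.043 0 -0.005 -0.006 0"

```text
clock: 12.9
position: [0.6041, -0.13, 0.1329]
ee_rot: [0.341, 0.891, 0.068, 0.293]
ft_force: [-1.4, 1.1, 0.3]
grip_width: 0.5
grasp_force: 0.0
```

jog_arm --pt "0 0 0 0 0 0 -0.4" --pt "0 0 0 0 0 0 -0.7" --pt "0 0 0 0 0 0 -1" --pt "0 0 0 0 0 0 -1" --pt "0 0 0 0 0 0 -1" --grip_force 40

```text
clock: 13.32
position: [0.6037, -0.1304, 0.1351]
ee_rot: [0.34, 0.891, 0.067, 0.294]
ft_force: [-10.1, -1.2, 8.3]
grip_width: 0.111
grasp_force: 41.0
```

```bash
python3 - <<'E'
from h import *
np.set_printoptions(precision=4,suppress=True)
p,R=pose();o=get_obs();print(p,phi_of(R),o["ft_force"],o["torque"],RC.inv().apply(R.as_matrix()[:,2]),(wc(p)-KB)@np.c_[NC,UC,LC],o["joint_pos"])
E
```

```text
[ 0.6037 -0.1304  0.1351] -0.9787083313666487 [-10.0669  -1.2125   8.3222] [-0.1611  1.4364 -0.2988] [ 0.5752 -0.0009 -0.818 ] [ 0.0436 -0.0005  0.    ] [ 0.706   0.1622 -0.5942  2.1072  0.2998  0.2968  0.7271]
```

jog_arm --pt "0 0 0 0 0 0.12 -1" --pt "0 0 0 0 0 0.24 -1" --pt "0 0 0 0 0 0.36 -1" --pt "0 0 0 0 0 0.48 -1" --pt "0 0 0 0 0 0.6 -1"

```text
clock: 13.73
position: [0.6051, -0.1294, 0.136]
ee_rot: [0.59, 0.748, 0.154, 0.261]
ft_force: [1.2, 0.9, 1.4]
grip_width: 0.109
grasp_force: 39.5
```

```bash
python3 - <<'E'
from h import *
np.set_printoptions(precision=4,suppress=True)
p,R=pose();o=get_obs();print(p,phi_of(R),o["ft_force"],o["torque"],RC.inv().apply(R.as_matrix()[:,2]),(wc(p)-KB)@np.c_[NC,UC,LC],o["joint_pos"],o["grip_width"])
E
```

```text
[ 0.6051 -0.1294  0.136 ] -0.37366539482001687 [1.1805 0.9174 1.4271] [0.0587 0.2161 0.1199] [ 0.5776  0.0011 -0.8163] [0.0437 0.0011 0.0012] [ 0.5925  0.1485 -0.4761  2.1112  0.2279  0.288   0.1802] 0.10865809667458559
```

jog_arm --pt "0 0 0 0 0 0.12 -1" --pt "0 0 0 0 0 0.24 -1" --pt "0 0 0 0 0 0.36 -1" --pt "0 0 0 0 0 0.48 -1" --pt "0 0 0 0 0 0.6 -1"

```text
clock: 14.15
position: [0.6066, -0.1295, 0.1372]
ee_rot: [0.784, 0.54, 0.225, 0.205]
ft_force: [13.1, -2.2, -3.3]
grip_width: 0.108
grasp_force: 38.7
```

jog_arm --pt "0 0 0 0 0 0.12 -1" --pt "0 0 0 0 0 0.24 -1" --pt "0 0 0 0 0 0.36 -1" --pt "0 0 0 0 0 0.48 -1" --pt "0 0 0 0 0 0.6 -1"

```text
clock: 14.57
position: [0.6077, -0.1307, 0.1382]
ee_rot: [0.909, 0.284, 0.277, 0.13]
ft_force: [20.4, -6.7, -6.5]
grip_width: 0.109
grasp_force: 38.9
```

jog_arm --pt "0 0 0 0 0 0.12 -1" --pt "0 0 0 0 0 0.24 -1" --pt "0 0 0 0 0 0.36 -1" --pt "0 0 0 0 0 0.48 -1" --pt "0 0 0 0 0 0.6 -1"

```text
clock: 14.98
position: [0.6081, -0.1325, 0.1387]
ee_rot: [0.952, 0.002, 0.304, 0.043]
ft_force: [24.9, -14.4, -9.3]
grip_width: 0.109
grasp_force: 38.6
```

```bash
python3 - <<'E'
from h import *
np.set_printoptions(precision=4,suppress=True)
p,R=pose();o=get_obs();print(p,phi_of(R),o["ft_force"],o["torque"],RC.inv().apply(R.as_matrix()[:,2]),(wc(p)-KB)@np.c_[NC,UC,LC],o["joint_pos"],o["grip_width"])
E
```

```text
[ 0.6081 -0.1325  0.1387] 1.4291513585283808 [ 24.9011 -14.3597  -9.2813] [-2.3506 -2.2101 -1.3221] [ 0.5842 -0.001  -0.8116] [ 0.044   0.0054 -0.0014] [ 0.2806  0.1244 -0.1452  2.1223  0.061   0.2727 -1.4786] 0.1090384160551667
```

jog_arm --pt "0 0 0 0 0 0 -0.3" --pt "0 0 0 0 0 0 0.3" --pt "0 0 0 0 0 0 0.4" --pt "0 0 0 0 0 0 0.4" --pt "0 0 0 0 0 0 0.4"

```text
clock: 15.4
position: [0.6044, -0.129, 0.1341]
ee_rot: [0.953, 0.006, 0.299, 0.043]
ft_force: [0.6, -0.9, 0.6]
grip_width: 0.697
grasp_force: 0.0
```

```bash
python3 - <<'E'
from h import *
np.set_printoptions(precision=4,suppress=True)
p,R=pose();o=get_obs();print(p,phi_of(R),o["ft_force"],(wc(p)-KB)@np.c_[NC,UC,LC],o["joint_pos"],o["grip_width"])
A=KB+UC*.0025-LC*.0015+NC*.042
plan([(cw(A),keyR(f)) for f in (1.43,.83,.23,-.37,-.97,-1.56,-1.71)])
E
```

```text
[ 0.6044 -0.129   0.1341] 1.4198504636917628 [ 0.6474 -0.8509  0.5759] [ 0.0426 -0.0006  0.0015] [ 0.2797  0.1258 -0.1492  2.1274  0.0622  0.2773 -1.4742] 0.6971902663931513
[0.003, 0.003, 0.001, -0.002, -0.002, 0.01] rows>=0.1
[-0.0, 0.0, -0.0, 0.0, -0.0, -0.6] rows>=4.8
[-0.001, 0.0, -0.0, 0.0, 0.0, -0.6] rows>=4.8
[0.0, 0.0, -0.0, 0.0, 0.0, -0.6] rows>=4.8
[-0.0, 0.0, -0.0, -0.0, 0.001, -0.6] rows>=4.8
[-0.0, 0.0, -0.0, 0.0, -0.0, -0.59] rows>=4.7
[-0.0, 0.0, -0.0, 0.0, -0.0, -0.15] rows>=1.2
```

jog_arm --pt "0.003 0.003 0 0 0 -0.12 0.4" --pt "0.003 0.003 0 0 0 -0.24 0.4" --pt "0.003 0.003 0 0 0 -0.36 0.4" --pt "0.003 0.003 0 0 0 -0.48 0.4" --pt "0.003 0.003 0 0 0 -0.59 0.4"

```text
clock: 15.82
position: [0.6069, -0.1319, 0.1359]
ee_rot: [0.91, 0.286, 0.273, 0.128]
ft_force: [-1.1, -0.5, 0.1]
grip_width: 0.7
grasp_force: 0.0
```

jog_arm --pt "0 0 0 0 0 -0.12 0.4" --pt "0 0 0 0 0 -0.24 0.4" --pt "0 0 0 0 0 -0.36 0.4" --pt "0 0 0 0 0 -0.48 0.4" --pt "0 0 0 0 0 -0.6 0.4"

```text
clock: 16.23
position: [0.6069, -0.1319, 0.1359]
ee_rot: [0.784, 0.542, 0.223, 0.203]
ft_force: [0.3, 0.1, -1.1]
grip_width: 0.698
grasp_force: 0.0
```

jog_arm --pt "0 0 0 0 0 -0.12 0.4" --pt "0 0 0 0 0 -0.24 0.4" --pt "0 0 0 0 0 -0.36 0.4" --pt "0 0 0 0 0 -0.48 0.4" --pt "0 0 0 0 0 -0.6 0.4"

```text
clock: 16.65
position: [0.6069, -0.1319, 0.1359]
ee_rot: [0.589, 0.75, 0.153, 0.26]
ft_force: [-0.3, -0.6, 0.8]
grip_width: 0.702
grasp_force: 0.0
```

jog_arm --pt "0 0 0 0 0 -0.12 0.4" --pt "0 0 0 0 0 -0.24 0.4" --pt "0 0 0 0 0 -0.36 0.4" --pt "0 0 0 0 0 -0.48 0.4" --pt "0 0 0 0 0 -0.6 0.4"

```text
clock: 17.07
position: [0.6069, -0.1319, 0.1359]
ee_rot: [0.341, 0.89, 0.069, 0.294]
ft_force: [-0.6, -0.7, -0.8]
grip_width: 0.698
grasp_force: 0.0
```

jog_arm --pt "0 0 0 0 0 -0.12 0.4" --pt "0 0 0 0 0 -0.24 0.4" --pt "0 0 0 0 0 -0.36 0.4" --pt "0 0 0 0 0 -0.48 0.4" --pt "0 0 0 0 0 -0.6 0.4"

```text
clock: 17.48
position: [0.6069, -0.1319, 0.1359]
ee_rot: [0.063, 0.951, -0.021, 0.301]
ft_force: [-0.2, -1.0, 0.1]
grip_width: 0.698
grasp_force: 0.0
```

```bash
python3 - <<'E'
from h import *
np.set_printoptions(precision=4,suppress=True)
c=optics.camera("wrist")
p,R=pose();o=get_obs();print(p,phi_of(R),o["ft_force"],(wc(p)-KB)@np.c_[NC,UC,LC],o["joint_pos"],o["grip_width"])
A=KB+UC*.0025-LC*.0015+NC*.042
plan([(cw(A),keyR(-1.71))])
H=hsv(c);h,s,v=H[...,0],H[...,1],H[...,2]
m=(h>10)&(h<28)&(s>130)&(v>70)
for b in blobs(m)[:2]:print(b[:3],cv2.minAreaRect(np.argwhere(b[3])[:,::-1].astype(np.float32)))
E
```

```text
[ 0.6069 -0.1319  0.1359] -1.5847289631189996 [-0.6206  0.2477  0.3172] [ 0.0424  0.0027 -0.0011] [ 0.8242  0.1878 -0.7177  2.0932  0.3755  0.3097  1.2781] 0.7041830658187925
[0.0, -0.0, 0.0, 0.002, 0.002, -0.125] rows>=1.0
(np.int32(2901), [318.0, 292.8], [299, 231, 37, 121]) ((316.7438659667969, 290.9905700683594), (35.88469696044922, 120.05310821533203), 0.716159999370575)
```

jog_arm --pt "0 0 0 0 0 -0.1 -0.3" --pt "0 0 0 0 0 -0.1 -0.7" --pt "0 0 0 0 0 -0.1 -1" --pt "0 0 0 0 0 -0.1 -1" --pt "0 0 0 0 0 -0.1 -1"

```text
clock: 17.95
position: [0.6068, -0.1329, 0.136]
ee_rot: [0.02, 0.953, -0.035, 0.299]
ft_force: [-3.3, -5.0, 3.5]
grip_width: 0.108
grasp_force: 42.2
```

jog_arm --pt "0 0 0 0 0 0.12 -1" --pt "0 0 0 0 0 0.24 -1" --pt "0 0 0 0 0 0.36 -1" --pt "0 0 0 0 0 0.48 -1" --pt "0 0 0 0 0 0.6 -1"

```text
clock: 18.37
position: [0.6068, -0.1331, 0.136]
ee_rot: [0.304, 0.904, 0.056, 0.296]
ft_force: [-3.2, -4.5, 2.1]
grip_width: 0.112
grasp_force: 42.0
```

jog_arm --pt "0 0 0 0 0 0.12 -1" --pt "0 0 0 0 0 0.24 -1" --pt "0 0 0 0 0 0.36 -1" --pt "0 0 0 0 0 0.48 -1" --pt "0 0 0 0 0 0.6 -1"

```text
clock: 18.78
position: [0.6066, -0.1332, 0.1359]
ee_rot: [0.557, 0.774, 0.141, 0.266]
ft_force: [-2.9, -3.7, 1.8]
grip_width: 0.111
grasp_force: 42.1
```

```bash
python3 - <<'E'
from h import *
np.set_printoptions(precision=4,suppress=True)
p,R=pose();o=get_obs();print(phi_of(R),o["ft_force"],o["torque"],(wc(p)-KB)@np.c_[NC,UC,LC],o["joint_pos"],o["grip_width"])
E
```

```text
-0.46031672538557816 [-2.9336 -3.7408  1.7991] [-0.732   0.9889 -0.4927] [ 0.0424  0.0027 -0.0024] [ 0.6105  0.1561 -0.4884  2.1026  0.229   0.2942  0.274 ] 0.11064400543848377
```

jog_arm --pt "0 0 0 0 0 0.12 -1" --pt "0 0 0 0 0 0.24 -1" --pt "0 0 0 0 0 0.36 -1" --pt "0 0 0 0 0 0.48 -1" --pt "0 0 0 0 0 0.6 -1"

```text
clock: 19.2
position: [0.6065, -0.1333, 0.1358]
ee_rot: [0.761, 0.574, 0.213, 0.213]
ft_force: [-4.5, -3.7, 1.8]
grip_width: 0.114
grasp_force: 42.2
```

jog_arm --pt "0 0 0 0 0 0.12 -1" --pt "0 0 0 0 0 0.24 -1" --pt "0 0 0 0 0 0.36 -1" --pt "0 0 0 0 0 0.48 -1" --pt "0 0 0 0 0 0.6 -1"

```text
clock: 19.62
position: [0.6063, -0.1333, 0.1357]
ee_rot: [0.897, 0.324, 0.267, 0.14]
ft_force: [-5.3, -4.0, 2.6]
grip_width: 0.109
grasp_force: 42.4
```

jog_arm --pt "0 0 0 0 0 0.12 -1" --pt "0 0 0 0 0 0.24 -1" --pt "0 0 0 0 0 0.36 -1" --pt "0 0 0 0 0 0.4 -1"

```text
clock: 19.95
position: [0.6063, -0.1331, 0.1357]
ee_rot: [0.943, 0.139, 0.289, 0.084]
ft_force: [-5.7, -3.5, 3.4]
grip_width: 0.112
grasp_force: 42.4
```

```bash
python3 - <<'E'
from h import *
np.set_printoptions(precision=4,suppress=True)
p,R=pose();o=get_obs();print(phi_of(R),o["ft_force"],o["torque"],R.inv().apply(o["torque"]),(wc(p)-KB)@np.c_[NC,UC,LC],o["joint_pos"],o["grip_width"])
E
```

```text
1.1409841565830194 [-5.7033 -3.5399  3.4075] [-0.8134  1.301  -0.5253] [-0.5167 -1.5313 -0.1351] [ 0.0424  0.0023 -0.0023] [ 0.3287  0.1317 -0.1928  2.1168  0.0734  0.2844 -1.1973] 0.1119104545558841
```

jog_arm --pt "0 0 0 0 0 0.06 -1" --pt "0 0 0 0 0 0.12 -1" --pt "0 0 0 0 0 0.15 -1" --pt "0 0 0 0 0 0.15 -1"

```text
clock: 20.28
position: [0.6063, -0.1331, 0.1356]
ee_rot: [0.951, 0.07, 0.294, 0.063]
ft_force: [-6.1, -3.3, 4.1]
grip_width: 0.115
grasp_force: 42.3
```

```bash
python3 - <<'E'
from h import *
np.set_printoptions(precision=4,suppress=True)
p,R=pose();o=get_obs();print(phi_of(R),R.inv().apply(o["torque"]),o["grip_width"])
E
```

```text
1.2860221927323308 [-0.6313 -1.4726 -0.0305] 0.11450733898694465
```

jog_arm --pt "0 0 0 0 0 0.04 -1" --pt "0 0 0 0 0 0.08 -1" --pt "0 0 0 0 0 0.08 -1"

```text
clock: 20.53
position: [0.6062, -0.133, 0.1357]
ee_rot: [0.953, 0.033, 0.297, 0.052]
ft_force: [-8.5, -4.8, 5.0]
grip_width: 0.112
grasp_force: 83.7
```

```bash
python3 - <<'E'
from h import *
np.set_printoptions(precision=4,suppress=True)
p,R=pose();o=get_obs();print(phi_of(R),R.inv().apply(o["torque"]),o["grip_width"])
E
```

```text
1.3626178093975574 [-0.982  -1.6156 -1.7832] 0.11233579456961484
```

The torque jumped to 1.8 N m at about 6.06 rad, so the key is on its stop. I release it and work out the lever from the stored wrist view.

jog_arm --pt "0 0 0 0 0 0 -0.4" --pt "0 0 0 0 0 0 0" --pt "0 0 0 0 0 0 0" --pt "0 0 0 0 0 0 0"

```text
clock: 20.87
position: [0.6071, -0.1317, 0.1359]
ee_rot: [0.953, 0.034, 0.297, 0.051]
ft_force: [0.4, -0.5, 0.4]
grip_width: 0.502
grasp_force: 0.0
```

jog_arm --pt "0 0 -0.035 0 0 0 0" --pt "0 0 -0.07 0 0 0 0" --pt "0 0 -0.1 0 0 0 0" --pt "0 0 -0.1 0 0 0 0"

```text
clock: 21.2
position: [0.5501, -0.1245, 0.2232]
ee_rot: [0.952, 0.034, 0.3, 0.052]
ft_force: [1.3, -0.5, 0.9]
grip_width: 0.503
grasp_force: 0.0
```

```bash
python3 - <<'E'
from h import *
np.set_printoptions(precision=4,suppress=True)
z=np.load("w6.npz");w={k:z[k] for k in z.files};w["k1"]=float(w["k1"])
T=load()["top"];c=optics.camera("wrist")
def red(c,roi=None):
    H=hsv(c);h,s,v=H[...,0],H[...,1],H[...,2];b=blobs(((h<5)|(h>174))&(s>150)&(v>60),roi)[0]
    return cv2.minEnclosingCircle(np.argwhere(b[3])[:,::-1].astype(np.float32))[0],b[:3]
def onp(c,px,out):
    o,D=ray(c,[px]);o=wc(o);D=RC.inv().apply(D);p0=KB+NC*out
    return (o+D*(((p0-o)@NC)/(D@NC))[:,None]-KB)@np.c_[NC,UC,LC]
for cc,r in((w,(150,250,260,330)),(T,(390,170,415,195)),(c,None)):
    px,b=red(cc,r);print(px,b,"NUL rel key",onp(cc,px,.061))
H=hsv(c);h,s,v=H[...,0],H[...,1],H[...,2]
for n,m in(("wing",(h>10)&(h<28)&(s>130)&(v>70)),("green",(h>45)&(h<90)&(s>80)&(v>50)),("white",(s<40)&(v>235))):
    for b in blobs(m,None,10)[:4]: print(n,b[:3],onp(c,b[1],.052 if n=="wing" else .004)[0])
p,R=pose();print(phi_of(R),(wc(p)-KB)@np.c_[NC,UC,LC],get_obs()["joint_pos"],get_obs()["ft_force"])
E
```

```text
(198.34483337402344, 287.32757568359375) (np.int32(1103), [198.0, 286.9], [179, 268, 39, 38]) NUL rel key [[ 0.061  -0.0123 -0.113 ]]
(403.25, 182.125) (np.int32(37), [403.3, 182.2], [400, 179, 7, 7]) NUL rel key [[ 0.061  -0.0109 -0.1137]]
(485.8486328125, 277.0779724121094) (np.int32(1319), [485.8, 277.1], [465, 258, 43, 39]) NUL rel key [[ 0.061  -0.0119 -0.113 ]]
wing (np.int32(911), [321.0, 208.4], [312, 178, 20, 64]) [ 0.052   0.0089 -0.0001]
wing (np.int32(199), [60.2, 173.5], [52, 149, 17, 48]) [ 0.052  -0.0017  0.1592]
wing (np.int32(151), [10.1, 132.0], [0, 127, 22, 11]) [0.052  0.0179 0.187 ]
wing (np.int32(41), [9.7, 107.4], [5, 102, 9, 12]) [0.052  0.0323 0.1864]
green (np.int32(3953), [39.1, 41.1], [0, 0, 84, 73]) [0.004  0.0687 0.2034]
green (np.int32(114), [412.5, 174.3], [407, 168, 12, 13]) [ 0.004   0.0326 -0.0653]
green (np.int32(101), [90.1, 64.0], [85, 47, 12, 32]) [0.004  0.0613 0.1707]
green (np.int32(56), [78.8, 98.0], [74, 92, 10, 11]) [0.004  0.037  0.1781]
1.3609909206217123 [ 0.1449  0.005  -0.0014] [ 0.3325 -0.1211 -0.1765  2.164  -0.0637  0.4792 -1.3011] [ 0.1884 -0.2565 -0.1794]
```

```bash
python3 - <<'E'
from h import *
np.set_printoptions(precision=4,suppress=True)
c=optics.camera("wrist")
f=lambda n,u,l:cw(KB+NC*n+UC*u+LC*l)
Q=keyR(1.571)
plan([(f(.135,-.012,-.113),Q),(f(.067,-.012,-.113),Q),(f(.069,-.012,-.075),Q),(f(.066,-.012,-.06),Q)])
def onp(px,out):
    o,D=ray(c,[px]);o=wc(o);D=RC.inv().apply(D);p0=KB+NC*out
    return (o+D*(((p0-o)@NC)/(D@NC))[:,None]-KB)@np.c_[NC,UC,LC]
p=proj(c,[f(.008,.0025,-.0015)])[0].astype(int);print(p);ro=(p[0]-50,p[1]-50,p[0]+50,p[1]+60)
H=hsv(c);h,s,v=H[...,0].astype(int),H[...,1].astype(int),H[...,2].astype(int)
for n,m,o in(("green",(h>40)&(h<95)&(s>60)&(v>40),.001),("red",((h<8)|(h>170))&(s>70)&(v>60),.001)):
    for b in blobs(m,ro,3)[:4]: print(n,b[:3],onp(b[1],o)[0])
# white index: bright pixels within the disc radius 21mm at 8 mm out
for r in (.014,.018,.0195):
    A=np.linspace(-3.1,3.1,63);X=[f(.0085,.0025+r*np.cos(a),-.0015-r*np.sin(a)) for a in A]
    q=proj(c,X).round().astype(int);val=v[q[:,1],q[:,0]];sat=s[q[:,1],q[:,0]]
    print(r,[(round(a,1),int(x),int(y)) for a,x,y in zip(A,val,sat) if x>110])
E
```

```text
[-0.039, 0.106, 0.008, -0.001, -0.005, 0.21] rows>=2.7
[0.0, -0.0, 0.068, 0.0, 0.0, 0.0] rows>=1.6
[0.0, -0.038, -0.002, 0.0, 0.0, 0.0] rows>=0.9
[0.0, -0.015, 0.003, 0.0, 0.0, 0.0] rows>=0.4
[321 196]
green (np.int32(65), [318.1, 154.9], [316, 148, 5, 15]) [0.001  0.0311 0.0069]
red (np.int32(88), [329.4, 155.6], [326, 148, 8, 16]) [ 0.001   0.0323 -0.0014]
0.014 [(np.float64(-3.1), 150, 144), (np.float64(-3.0), 129, 140), (np.float64(-0.6), 129, 128), (np.float64(-0.5), 149, 144), (np.float64(-0.4), 150, 134), (np.float64(-0.3), 150, 134), (np.float64(-0.2), 150, 139), (np.float64(-0.1), 149, 140), (np.float64(0.0), 134, 135), (np.float64(2.6), 150, 143), (np.float64(2.7), 159, 144), (np.float64(2.8), 158, 144), (np.float64(2.9), 158, 144), (np.float64(3.0), 155, 146), (np.float64(3.1), 153, 143)]
0.018 [(np.float64(-3.1), 123, 139), (np.float64(-0.4), 137, 22), (np.float64(-0.3), 166, 23), (np.float64(-0.2), 157, 24), (np.float64(2.6), 112, 128), (np.float64(2.7), 150, 144), (np.float64(2.8), 154, 146), (np.float64(2.9), 154, 146), (np.float64(3.0), 156, 145), (np.float64(3.1), 152, 143)]
0.0195 [(np.float64(-3.1), 120, 136), (np.float64(-0.3), 166, 25), (np.float64(-0.2), 151, 24), (np.float64(2.7), 153, 143), (np.float64(2.8), 155, 145), (np.float64(2.9), 154, 146), (np.float64(3.0), 156, 144), (np.float64(3.1), 152, 144)]
```

The white index (-0.27 rad) sits at the green mark (-0.28 rad), so the key is fully wound. Now the lever.

jog_arm --pt "-0.039 0.106 0.008 0 -0.005 0.21 0" --pt "-0.039 0.106 0.008 0 -0.005 0.21 0" --pt "-0.039 0.106 0.008 0 -0.005 0.21 0" --pt "-0.039 0.106 0.008 0 -0.005 0.21 0" --pt "-0.039 0.106 0.008 0 -0.005 0.21 0"

```text
clock: 21.72
position: [0.5255, -0.2354, 0.1998]
ee_rot: [0.952, -0.067, 0.297, 0.02]
ft_force: [-0.2, 0.5, -0.0]
grip_width: 0.504
grasp_force: 0.0
```

```bash
python3 - <<'E'
from h import *
np.set_printoptions(precision=4,suppress=True)
f=lambda n,u,l:cw(KB+NC*n+UC*u+LC*l)
p,R=pose();print(phi_of(R),(wc(p)-KB)@np.c_[NC,UC,LC],get_obs()["joint_pos"])
plan([(f(.067,-.012,-.113),keyR(1.571))])
E
```

```text
1.5738507206325063 [ 0.1328 -0.015  -0.1147] [ 0.4028 -0.0502  0.0299  2.1436 -0.3554  0.4902 -1.012 ]
[0.003, -0.002, 0.066, 0.0, 0.006, -0.003] rows>=1.6
```

jog_arm --pt "0.003 -0.002 0.03 0 0 0 0" --pt "0.003 -0.002 0.05 0 0 0 0" --pt "0.003 -0.002 0.066 0 0 0 0" --pt "0.003 -0.002 0.066 0 0 0 0"

```text
clock: 22.05
position: [0.5667, -0.2348, 0.1454]
ee_rot: [0.953, -0.064, 0.296, 0.019]
ft_force: [-2.0, 0.4, -1.1]
grip_width: 0.501
grasp_force: 0.0
```

jog_arm --pt "0 -0.01 -0.001 0 0 0 0" --pt "0 -0.02 -0.002 0 0 0 0" --pt "0 -0.03 -0.002 0 0 0 0" --pt "0 -0.038 -0.002 0 0 0 0"

```text
clock: 22.38
position: [0.5706, -0.1986, 0.1515]
ee_rot: [0.952, -0.065, 0.299, 0.02]
ft_force: [-1.2, -1.8, 0.5]
grip_width: 0.499
grasp_force: 0.9
```

jog_arm --pt "0 -0.008 0.001 0 0 0 0" --pt "0 -0.014 0.002 0 0 0 0" --pt "0 -0.014 0.002 0 0 0 0"

```text
clock: 22.63
position: [0.573, -0.1884, 0.1504]
ee_rot: [0.952, -0.067, 0.299, 0.022]
ft_force: [-6.5, -10.5, 4.7]
grip_width: 0.499
grasp_force: 6.0
```

```bash
python3 - <<'E'
from h import *
np.set_printoptions(precision=4,suppress=True)
p,R=pose();o=get_obs();print(phi_of(R),(wc(p)-KB)@np.c_[NC,UC,LC],R.inv().apply(o["ft_force"]))
c=optics.camera("wrist");H=hsv(c);h,s,v=H[...,0],H[...,1],H[...,2];b=blobs(((h<5)|(h>174))&(s>150)&(v>60))[0]
f=lambda n,u,l:cw(KB+NC*n+UC*u+LC*l)
print(b[:3],proj(c,[f(.061,-.012,-.113),f(.061,-.012,-.069)]))
E
```

```text
1.5727877370288414 [ 0.0691 -0.0101 -0.0617] [-1.3475 11.3304 -6.6363]
(np.int32(3167), [343.3, 293.0], [313, 261, 62, 65]) [[449.5906 292.5659]
 [340.9409 292.9684]]
```

jog_arm --pt "0 -0.002 0 0 0 0 0" --pt "0 -0.002 0 0 0 0 0" --pt "0 0.008 0 0 0 0 0" --pt "0 0.008 0 0 0 0 0"

```text
clock: 23.02
position: [0.5721, -0.1948, 0.1498]
ee_rot: [0.952, -0.066, 0.299, 0.02]
ft_force: [-0.5, -0.2, -0.5]
grip_width: 0.502
grasp_force: 0.0
```

jog_arm --pt "0 0 -0.03 0 0 0 0" --pt "0 0 -0.07 0 0 0 0" --pt "0 0 -0.1 0 0 0 0" --pt "0 0 -0.12 0 0 0 0" --pt "0 0 -0.12 0 0 0 0"

```text
clock: 23.43
position: [0.5045, -0.184, 0.2524]
ee_rot: [0.951, -0.065, 0.301, 0.021]
ft_force: [0.7, -1.7, 0.2]
grip_width: 0.498
grasp_force: 0.0
```

```bash
python3 - <<'E'
from h import *
np.set_printoptions(precision=4,suppress=True)
f=lambda n,u,l:cw(KB+NC*n+UC*u+LC*l)
print(get_obs()["ft_force"])
T0=load()["top"];S0=load()["scene"];T=optics.camera("top");S=optics.camera("scene");c=optics.camera("wrist")
def bl(c,n,roi):
    H=hsv(c);h,s,v=H[...,0],H[...,1],H[...,2]
    m=dict(red=((h<5)|(h>174))&(s>150)&(v>60),yel=(h>20)&(h<35)&(s>130)&(v>90),ora=(h>4)&(h<16)&(s>170)&(v>100))[n]
    return [b[:3] for b in blobs(m,roi,6)[:3]]
print("ball",bl(c,"red",None),proj(c,[f(.061,-.012,-.069)]))
print("gate top",bl(T,"yel",(225,140,320,225)),proj(T,[(.629,.3075,.036),(.622,.143,.036),(.625,.2225,.086)]))
print("gate scene",bl(S,"yel",(330,150,440,260)),proj(S,[(.629,.3075,.036),(.622,.143,.036)]))
print("tab",bl(T,"ora",(255,130,320,215)),proj(T,[(.651,.182,.072)]))
for n,a,b,rs in(("top",T0,T,((445,178,475,215),(348,205,378,232),(175,172,233,200))),("scene",S0,S,((165,250,200,310),(255,220,283,238),(385,160,430,186)))):
    for r in rs: print(n,r,np.abs(a["color"][r[1]:r[3],r[0]:r[2]].astype(int)-b["color"][r[1]:r[3],r[0]:r[2]]).mean())
E
```

```text
[ 0.7453 -1.6815  0.1569]
ball [(np.int32(921), [327.5, 197.7], [311, 181, 35, 34]), (np.int32(80), [381.4, 125.0], [377, 120, 10, 11]), (np.int32(27), [245.1, 124.8], [244, 120, 3, 11])] [[325.6932 198.1733]]
gate top [(np.int32(69), [284.2, 172.9], [275, 171, 20, 5]), (np.int32(68), [260.0, 171.5], [248, 168, 23, 7]), (np.int32(10), [274.5, 157.5], [273, 156, 4, 4])] [[250.3528 169.8576]
 [294.235  172.3354]
 [271.4466 168.1707]]
gate scene [(np.int32(129), [384.5, 200.1], [376, 194, 19, 14]), (np.int32(73), [361.6, 212.0], [357, 207, 11, 11])] [[389.4375 193.912 ]
 [356.4325 212.1961]]
tab [(np.int32(9), [285.7, 164.7], [282, 163, 7, 3])] [[283.213  162.2799]]
top (445, 178, 475, 215) 2.343843843843844
top (348, 205, 378, 232) 8.96707818930041
top (175, 172, 233, 200) 2.3585796387520523
scene (165, 250, 200, 310) 3.6382539682539683
scene (255, 220, 283, 238) 23.017195767195766
scene (385, 160, 430, 186) 1.9735042735042736
```

```bash
python3 - <<'E'
from h import *
from workcell import workorder
T0=load()["top"];T=optics.camera("top")
for c in(T0,T):
    H=hsv(c);h,s,v=H[...,0],H[...,1],H[...,2];print([b[:3] for b in blobs((h>14)&(h<32)&(s>110)&(v>80),(345,200,382,235),15)[:2]])
    b=[x[:3] for x in blobs((h>14)&(h<32)&(s>110)&(v>40),(345,200,382,235),15)[:2]];print(b)
print(workorder.hand_in())
E
```

```text
[(np.int32(156), [364.2, 219.4], [356, 212, 17, 16])]
[(np.int32(156), [364.2, 219.4], [356, 212, 17, 16])]
[(np.int32(154), [364.2, 219.3], [356, 212, 17, 16])]
[(np.int32(154), [364.2, 219.3], [356, 212, 17, 16])]
the job is handed in; nothing more can be done
None
```

I handed the job in at about 23 s: tray fully home and square, gate shut on its stop, timer key wound to the green mark, start lever fully over, and the oil can, padlock and brush not moved.

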